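Rack the full wire cassettes under their spring gates

ROBOT

A 7-joint arm with a two-finger parallel gripper is mounted at the origin on a cart in front of the work surface, level with it; the furniture and walls round the work are solid. World frame = base frame: x ahead of the robot, y to its left, z up, the work surface at z = 0. Lengths are in m, angles in rad, forces in N, time in s.
With the tool pointing down it reaches from about 0.425 to 0.875 m from the base axis. Payload 9.9 kg.
Tool frame: the origin (TCP) lies between the finger pads; the fingertips stand 17 mm ahead of it and the grasp point (between the pads) lies 2 mm behind it; z points along the fingers, y is the direction in which the jaws open and shut (so a half turn about z gives the same grasp; the last joint's range is limited). The gripper opens to 85 mm and grips with 20 to 120 N. Pads are 22 mm wide; open, the fingers measure 114 mm over their backs; the gripper's body (76 mm by 85 mm) begins 54 mm behind the grasp point. The pads swing forward as they close: fully open they stand 13 mm farther back than shut.
Start: joints at [-1.331, 0.576, 0.025, 1.437, -0.015, 1.129, -0.057], TCP at [0.215, 0.64, 0.214] pointing down, gripper open.
Joint ranges: [-2.76, 2.76], [-0.34, 2.15], [-1.52, 1.57], [0.19, 2.46], [-1.09, 4.23], [0.17, 1.99], [-2.82, 2.82]. Speed limits (rad/s): [2.22, 2.22, 3.01, 3.01, 3.14, 3.14, 3.14].

INTERFACE

Orientations are given as a unit quaternion [w, x, y, z].
In Python, from bench import arm, imaging gives the robot as it stands.
- The arm moves only by the tool carry_out, never from a script. Its argument "rows" is a list of rows, each an object of numbers: "fingers": the finger opening in mm, from 0 to 85.4; "dx", "dy", "dz": the shift along the tool's x, y, z in mm; "yaw": the turn about the tool's z in rad. A call has 1 to 12 rows; each row is the pose to reach, as a shift and turn from the pose measured when the call began, along the tool's axes at that moment; what a row does not reach only later rows make up. A row lasts 1/8 s, in which the tool goes at most 62.5 mm and 10.7 degrees, less where a joint would pass 70% of its speed; a pose out of reach is approached as far as the arm can. A call with a gripper value outside its range is refused whole. The fingers move at their own pace and stop on an object; "squeeze" is the grip in N (left out, the last holds). Time passes only in rows, so rows that repeat a pose let the fingers close. It gives the time, the measured TCP pose, the force and the opening at its end, in the units of the state.
- arm.get_obs(): the state, without advancing time (a new reading comes with each control period).
- imaging.get_image(name): name is "scene" or "top" or "wrist"; returns a dict with "frame" (400x640x3 uint8, red, green, blue), "depth" (400x640 float32, m along the optical axis (not along the pixel's ray), 0 where there is no reading), "camera_matrix" (3x3 intrinsics, pixels), "k1" (the pictures are not rectified: a ray, as slopes to the right and down, at radius r is drawn at 1 + k1 r^2 times it, then the intrinsics apply), "camera_from_world" (4x4, takes a point from world to camera coordinates). Camera axes: x right, y up, looking along -z (the intrinsics and any distortion apply to the point x, -y, -z); pixel columns grow to the right and rows downward; lengths in m; the calibration is good to about 2 mm. A picture is of the moment at which its call begins.
- arm.hand_in(): hands the job in, once; it reports no verdict.
The state is a dict: "time_s": time; "qpos": joint angles; "joint_velocities": joint speeds; "joint_torque": joint torques, N m; "ee_pos": TCP position; "ee_rot": TCP orientation; "ft_force": force on the tool from outside, world axes, zero at the start; "torque": the same for the moment, N m; "gripper_width": finger opening in m.
Only numpy, scipy, OpenCV 4.12 (cv2) and the standard library are available. Lean on these libraries where they do the work, as an engineer would, in place of code of your own. Each camera call takes 0.05 s, during which the arm holds its last target. There are 200 camera calls.

TASK

Slide the sealed wire cassettes up off their spindles one by one and feel by their weight which are full and which are empty. Push each full one into a bay of the rack of its own: hold the bay's spring gate open, lower the cassette flat onto its seat and let the gate shut fully over its edge; lay the empty ones flat side by side on the floor of the black tray, and leave the tin, the glue, the tape roll and the marker alone.

Things in the scene. Friction and masses are not known exactly. Their poses are not given: they have to be found in the camera images.
- cassette_1: Sealed grey wire cassette: a round ring 52 mm in diameter and 26 mm high with a hole of 20 mm through it. Its origin is its centre, half-way up; z is the ring's axis. Full about 320 g, empty about 80 g (10 % either way); they look alike. It starts flat on a spindle of the stand, underside 16 mm above the table. May be absent.
- cassette_2: Sealed grey wire cassette: a round ring 52 mm in diameter and 26 mm high with a hole of 20 mm through it. Its origin is its centre, half-way up; z is the ring's axis. Full about 320 g, empty about 80 g (10 % either way); they look alike. It starts flat on a spindle of the stand, underside 16 mm above the table. May be absent.
- cassette_3: Sealed grey wire cassette: a round ring 52 mm in diameter and 26 mm high with a hole of 20 mm through it. Its origin is its centre, half-way up; z is the ring's axis. Full about 320 g, empty about 80 g (10 % either way); they look alike. It starts flat on a spindle of the stand, underside 16 mm above the table. May be absent.
- cassette_4: Sealed grey wire cassette: a round ring 52 mm in diameter and 26 mm high with a hole of 20 mm through it. Its origin is its centre, half-way up; z is the ring's axis. Full about 320 g, empty about 80 g (10 % either way); they look alike. It starts flat on a spindle of the stand, underside 16 mm above the table. May be absent.
- cassette_5: Sealed grey wire cassette: a round ring 52 mm in diameter and 26 mm high with a hole of 20 mm through it. Its origin is its centre, half-way up; z is the ring's axis. Full about 320 g, empty about 80 g (10 % either way); they look alike. It starts flat on a spindle of the stand, underside 16 mm above the table. May be absent.
- stand: Fixed plywood stand, 64 x 300 x 6 mm, origin under its middle, y along its length. Five upright spindles of 12 mm diameter at y = -116, -58, 0, 58, 116 mm, tips 58 mm above the table; on each a shoulder of 30 mm diameter carries a cassette. Lift a cassette 42 mm to free it. Fingers fit on its +x and -x sides; neighbours are 6 mm apart along y.
- rack: Fixed rack: an aluminium rail 40 mm wide (x), 298 mm long (y), 12 mm high, with a black seat pad, top 16 mm above the table, in each bay; origin under its middle. Three bays, 90 mm apart along y, each with two stop pins on its -y side and a steel spring gate on its +y side. Nothing on it but the gates rises above 31 mm. Beside the rail (+x and -x) there is room for fingers down to the table.
- bay_1 (a point): Bay 1 of the rack: the centre of a seated cassette, 29 mm above the table; axes as the rack's. The cassette lies flat on the seat, its -y side at two upright stop pins (8 mm thick, at x = +-15, y = -26 mm from here, tops 31 mm above the table), its +y edge under the nose of gate 1.
- seat_1: Black seat pad of bay 1, fixed on the rail, 36 x 46 x 4 mm, origin under its middle.
- gate_1 (a joint): Spring gate of bay 1, slides along the rack's +y: 0 shut, 0.016 m fully open; 3 to 5.4 N; shuts by itself. Plate 28 mm wide, shut at y = 28 to 36 mm from the bay's point, top at z = 55 mm; its nose (z = 45 to 55 mm) juts to y = 19 mm. The rim of the cassette in hand can push it open: come in on the -y side, underside just below the nose's top, push to +y (gate over 7 mm open), lower.
- bay_2 (a point): Bay 2 of the rack: the centre of a seated cassette, 29 mm above the table; axes as the rack's. The cassette lies flat on the seat, its -y side at two upright stop pins (8 mm thick, at x = +-15, y = -26 mm from here, tops 31 mm above the table), its +y edge under the nose of gate 2.
- seat_2: Black seat pad of bay 2, fixed on the rail, 36 x 46 x 4 mm, origin under its middle.
- gate_2 (a joint): Spring gate of bay 2, slides along the rack's +y: 0 shut, 0.016 m fully open; 3 to 5.4 N; shuts by itself. Plate 28 mm wide, shut at y = 28 to 36 mm from the bay's point, top at z = 55 mm; its nose (z = 45 to 55 mm) juts to y = 19 mm. The rim of the cassette in hand can push it open: come in on the -y side, underside just below the nose's top, push to +y (gate over 7 mm open), lower.
- bay_3 (a point): Bay 3 of the rack: the centre of a seated cassette, 29 mm above the table; axes as the rack's. The cassette lies flat on the seat, its -y side at two upright stop pins (8 mm thick, at x = +-15, y = -26 mm from here, tops 31 mm above the table), its +y edge under the nose of gate 3.
- seat_3: Black seat pad of bay 3, fixed on the rail, 36 x 46 x 4 mm, origin under its middle.
- gate_3 (a joint): Spring gate of bay 3, slides along the rack's +y: 0 shut, 0.016 m fully open; 3 to 5.4 N; shuts by itself. Plate 28 mm wide, shut at y = 28 to 36 mm from the bay's point, top at z = 55 mm; its nose (z = 45 to 55 mm) juts to y = 19 mm. The rim of the cassette in hand can push it open: come in on the -y side, underside just below the nose's top, push to +y (gate over 7 mm open), lower.
- empties_tray: The tray as a whole; origin under its middle.
- empties_tray_in (a point): Loose open black tray for empties, 110 mm (x) by 140 mm (y), 30 mm high, walls and floor 3 mm; this point is the centre of its inner floor. Two cassettes fit side by side along y.
- tin: Ink tin, 60 mm in diameter and 55 mm high; origin under its middle. Not part of the job.
- glue: Glue tube, 38 x 136 x 26 mm, lying; origin under its middle. Not part of the job.
- tape_roll: Roll of masking tape, 104 mm in diameter and 25 mm high, lying flat; origin under its middle. Not part of the job.
- marker: Marker pen, 17 x 135 x 16 mm, lying; origin under its middle. Not part of the job.
There are look-alikes about, which are no part of the job. What is shaped like the cassette_4 but green is not meant.

How it is judged:
At the end, for the whole second after the job is handed in: Every full cassette (known by its weight on the seat, over 1.8 N) lies flat (within 0.12 rad) in a bay of its own, its centre within 7 mm of the bay's point horizontally and 8 mm in all, with that bay's gate open less than 4 mm; every empty cassette (under 1.8 N) lies flat on the floor of the tray (((horizontal distance between cassette_1 and bay_1 below 0.007 m and distance between cassette_1 and bay_1 below 0.008 m and value of joint gate_1 below 0.004 m and angle between cassette_1's own z axis and vertical below 0.12 rad and contact force between cassette_1 and seat_1 above 1.8 N) or (horizontal distance between cassette_1 and bay_2 below 0.007 m and distance between cassette_1 and bay_2 below 0.008 m and value of joint gate_2 below 0.004 m and angle between cassette_1's own z axis and vertical below 0.12 rad and contact force between cassette_1 and seat_2 above 1.8 N) or (horizontal distance between cassette_1 and bay_3 below 0.007 m and distance between cassette_1 and bay_3 below 0.008 m and value of joint gate_3 below 0.004 m and angle between cassette_1's own z axis and vertical below 0.12 rad and contact force between cassette_1 and seat_3 above 1.8 N) or (x of cassette_1 in the frame of empties_tray_in between -0.052 and 0.052 m and y of cassette_1 in the frame of empties_tray_in between -0.067 and 0.067 m and z of cassette_1 in the frame of empties_tray_in below 0.02 m and angle between cassette_1's own z axis and vertical below 0.12 rad and contact force between cassette_1 and empties_tray between 0.3 and 1.8 N)) and ((horizontal distance between cassette_2 and bay_1 below 0.007 m and distance between cassette_2 and bay_1 below 0.008 m and value of joint gate_1 below 0.004 m and angle between cassette_2's own z axis and vertical below 0.12 rad and contact force between cassette_2 and seat_1 above 1.8 N) or (horizontal distance between cassette_2 and bay_2 below 0.007 m and distance between cassette_2 and bay_2 below 0.008 m and value of joint gate_2 below 0.004 m and angle between cassette_2's own z axis and vertical below 0.12 rad and contact force between cassette_2 and seat_2 above 1.8 N) or (horizontal distance between cassette_2 and bay_3 below 0.007 m and distance between cassette_2 and bay_3 below 0.008 m and value of joint gate_3 below 0.004 m and angle between cassette_2's own z axis and vertical below 0.12 rad and contact force between cassette_2 and seat_3 above 1.8 N) or (x of cassette_2 in the frame of empties_tray_in between -0.052 and 0.052 m and y of cassette_2 in the frame of empties_tray_in between -0.067 and 0.067 m and z of cassette_2 in the frame of empties_tray_in below 0.02 m and angle between cassette_2's own z axis and vertical below 0.12 rad and contact force between cassette_2 and empties_tray between 0.3 and 1.8 N)) and ((horizontal distance between cassette_3 and bay_1 below 0.007 m and distance between cassette_3 and bay_1 below 0.008 m and value of joint gate_1 below 0.004 m and angle between cassette_3's own z axis and vertical below 0.12 rad and contact force between cassette_3 and seat_1 above 1.8 N) or (horizontal distance between cassette_3 and bay_2 below 0.007 m and distance between cassette_3 and bay_2 below 0.008 m and value of joint gate_2 below 0.004 m and angle between cassette_3's own z axis and vertical below 0.12 rad and contact force between cassette_3 and seat_2 above 1.8 N) or (horizontal distance between cassette_3 and bay_3 below 0.007 m and distance between cassette_3 and bay_3 below 0.008 m and value of joint gate_3 below 0.004 m and angle between cassette_3's own z axis and vertical below 0.12 rad and contact force between cassette_3 and seat_3 above 1.8 N) or (x of cassette_3 in the frame of empties_tray_in between -0.052 and 0.052 m and y of cassette_3 in the frame of empties_tray_in between -0.067 and 0.067 m and z of cassette_3 in the frame of empties_tray_in below 0.02 m and angle between cassette_3's own z axis and vertical below 0.12 rad and contact force between cassette_3 and empties_tray between 0.3 and 1.8 N)) and ((horizontal distance between cassette_4 and bay_1 below 0.007 m and distance between cassette_4 and bay_1 below 0.008 m and value of joint gate_1 below 0.004 m and angle between cassette_4's own z axis and vertical below 0.12 rad and contact force between cassette_4 and seat_1 above 1.8 N) or (horizontal distance between cassette_4 and bay_2 below 0.007 m and distance between cassette_4 and bay_2 below 0.008 m and value of joint gate_2 below 0.004 m and angle between cassette_4's own z axis and vertical below 0.12 rad and contact force between cassette_4 and seat_2 above 1.8 N) or (horizontal distance between cassette_4 and bay_3 below 0.007 m and distance between cassette_4 and bay_3 below 0.008 m and value of joint gate_3 below 0.004 m and angle between cassette_4's own z axis and vertical below 0.12 rad and contact force between cassette_4 and seat_3 above 1.8 N) or (x of cassette_4 in the frame of empties_tray_in between -0.052 and 0.052 m and y of cassette_4 in the frame of empties_tray_in between -0.067 and 0.067 m and z of cassette_4 in the frame of empties_tray_in below 0.02 m and angle between cassette_4's own z axis and vertical below 0.12 rad and contact force between cassette_4 and empties_tray between 0.3 and 1.8 N)) and ((horizontal distance between cassette_5 and bay_1 below 0.007 m and distance between cassette_5 and bay_1 below 0.008 m and value of joint gate_1 below 0.004 m and angle between cassette_5's own z axis and vertical below 0.12 rad and contact force between cassette_5 and seat_1 above 1.8 N) or (horizontal distance between cassette_5 and bay_2 below 0.007 m and distance between cassette_5 and bay_2 below 0.008 m and value of joint gate_2 below 0.004 m and angle between cassette_5's own z axis and vertical below 0.12 rad and contact force between cassette_5 and seat_2 above 1.8 N) or (horizontal distance between cassette_5 and bay_3 below 0.007 m and distance between cassette_5 and bay_3 below 0.008 m and value of joint gate_3 below 0.004 m and angle between cassette_5's own z axis and vertical below 0.12 rad and contact force between cassette_5 and seat_3 above 1.8 N) or (x of cassette_5 in the frame of empties_tray_in between -0.052 and 0.052 m and y of cassette_5 in the frame of empties_tray_in between -0.067 and 0.067 m and z of cassette_5 in the frame of empties_tray_in below 0.02 m and angle between cassette_5's own z axis and vertical below 0.12 rad and contact force between cassette_5 and empties_tray between 0.3 and 1.8 N))); the robot touches nothing.
It fails at once if the ink tin is moved more than 30 mm (distance of tin from where it was at the start of the episode above 0.03 m).
It fails at once if the glue tube is moved more than 30 mm (distance of glue from where it was at the start of the episode above 0.03 m).
It fails at once if the roll of masking tape is moved more than 30 mm (distance of tape_roll from where it was at the start of the episode above 0.03 m).
It fails at once if the marker pen is moved more than 30 mm (distance of marker from where it was at the start of the episode above 0.03 m).
Of cassette_1, cassette_2, cassette_3, cassette_4, cassette_5 only 4 to 5 are there at a start; the rules pass over those that are not, and their reading is None.
At some moment in a run one of empties_tray may be knocked a few centimetres aside while the robot is not near it.
Once in a run the grip may slacken for a moment while it holds something.
It also fails if it takes over 210 s, if anything falls off the work surface, if the arm or the gripper's body presses on something with over 40 N, if the wrist force passes 120 N, or if a joint passes its speed limit or range.

## Working session

There is one attempt and no reset: what is moved stays moved. The work goes in short steps, Python scripts to look and compute and a tool call to move; the robot and the scene stay as the last step left them, time stands still between calls to the robot, and variables do not carry over. Pictures are saved under pics/ and viewed, about 12 in all and at most 16, crops included, and the job is handed in when it is done.

Besides the shell and the picture viewer there is one more tool, called in YAML: its name, and indented under it one key for each argument. carry_out: Moves the arm, as the interface text tells. Its arguments: {"type":"object","properties":{"rows":{"type":"array"},"squeeze":{"type":"number"}},"required":["rows"]}

```bash
ls; mkdir -p pics
cat > h.py <<'E'
import numpy as np, cv2
from bench import arm, imaging
def shot(name,fn=None):
    d=imaging.get_image(name)
    if fn: cv2.imwrite('pics/'+fn,d['frame'][:,:,::-1])
    return d
def pts(d):
    """world xyz for each pixel from depth (400x640x3)"""
    K=d['camera_matrix'];h,w=d['depth'].shape
    u,v=np.meshgrid(np.arange(w),np.arange(h))
    r=rays(d,np.stack([u,v],-1).reshape(-1,2)).reshape(h,w,2)
    z=d['depth'];c=np.stack([r[...,0]*z,-r[...,1]*z,-z],-1)
    T=np.linalg.inv(d['camera_from_world'])
    return c@T[:3,:3].T+T[:3,3]
def rays(d,uv):
    K=d['camera_matrix'];uv=np.asarray(uv,float)
    p=np.stack([(uv[...,0]-K[0,2])/K[0,0],(uv[...,1]-K[1,2])/K[1,1]],-1)
    q=p.copy()
    for _ in range(20): q=p/(1+d['k1']*(q**2).sum(-1,keepdims=True))
    return q
def plane(d,uv,z):
    r=rays(d,np.atleast_2d(uv));T=np.linalg.inv(d['camera_from_world'])
    v=np.stack([r[:,0],-r[:,1],-np.ones(len(r))],-1)@T[:3,:3].T
    return T[:3,3]+v*((z-T[2,3])/v[:,2])[:,None]
E
python3 - <<'E'
from h import *
for n in ['top','scene']:
    d=shot(n,n+'0.png'); print(n,np.linalg.inv(d['camera_from_world'])[:3].round(3).tolist(),d['camera_matrix'].round(1).tolist(),d['k1'])
print(arm.get_obs())
E
```

```text
pics
top [[-0.015, 0.992, -0.127, 0.378], [-1.0, -0.016, -0.009, 0.173], [-0.011, 0.127, 0.992, 1.22]] [[475.6, 0.0, 313.9], [0.0, 475.6, 206.4], [0.0, 0.0, 1.0]] -0.09970080809005438
scene [[0.775, 0.477, -0.415, 0.099], [-0.632, 0.565, -0.53, -0.357], [-0.018, 0.673, 0.739, 0.801]] [[374.3, 0.0, 324.3], [0.0, 374.3, 202.0], [0.0, 0.0, 1.0]] -0.05626209713287386
{'time_s': 0.1, 'qpos': array([-1.33082602,  0.57643147,  0.02480763,  1.43778125, -0.01497704,
        1.12899301, -0.05649718]), 'joint_velocities': array([ 0.00100898, -0.00258803,  0.00090897, -0.00220028, -0.00178924,
        0.0020475 , -0.00023763]), 'joint_torque': array([ 5.52456739e-03, -7.67308402e+01,  2.25803219e+00, -2.86609519e+01,
        1.59195217e-02,  8.78907071e-03,  2.27679652e-05]), 'ee_pos': array([0.21459532, 0.63955148, 0.21295423]), 'ee_rot': array([-7.99366560e-05,  1.61139949e-01,  9.86931308e-01, -7.10062277e-04]), 'ft_force': array([-0.44543654, -0.34855335,  0.05079364]), 'torque': array([-0.03406347, -0.06442638,  0.01718735]), 'gripper_width': 0.08563369876423371}
```

View pics/top0.png

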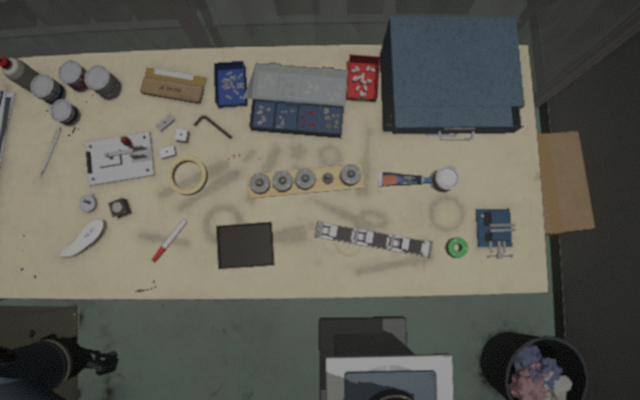

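View pics/scene0.png

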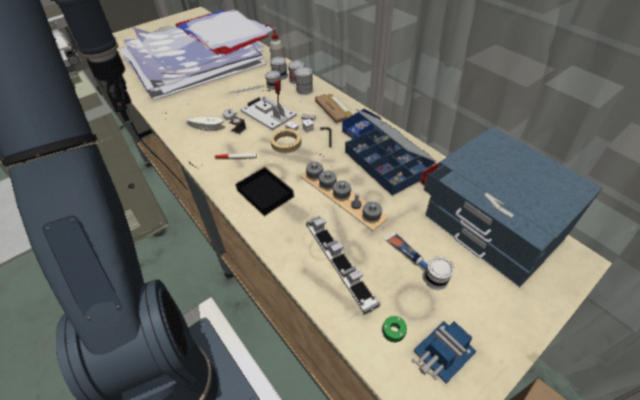

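The top view shows four cassettes at about (260,183), (282,180), (304,178) and (350,174), with the spindle at (327,178) empty. The tray is at (245,245), the rack runs (318,232)–(430,248), and the green decoy is at (457,246).

Run:
```python
from h import *
d=shot('top'); P=pts(d); f=d['frame']; Z=P[...,2]
def seg(n,m,u0,u1,v0,v1,big=30):
    M=np.zeros(Z.shape,np.uint8);M[v0:v1,u0:u1]=m[v0:v1,u0:u1]
    k,l,s,c=cv2.connectedComponentsWithStats(M)
    for i in range(1,k):
        if s[i,4]<big: continue
        q=P[l==i]; r=cv2.minAreaRect(q[:,:2].astype(np.float32))
        print(n,s[i,4],c[i].round(1),'mean',q.mean(0).round(4),'rect',np.round(r[0],4),np.round(r[1],4),round(r[2],1),'zq',np.percentile(q[:,2],[5,50,95]).round(3))
seg('cass',(Z>.034)&(Z<.06),245,370,155,200)
seg('stand',(Z>.003)&(Z<.012),240,370,155,200,100)
seg('tray',(f.max(2)<60),205,285,210,280,100)
seg('rack',(Z>.006)&(Z<.09),305,440,212,265,20)
seg('gates',(Z>.042)&(Z<.09),305,440,212,265,5)
seg('table',(abs(Z)<.004),380,440,190,215,20)
big=cv2.resize(f[205:270,300:480],None,fx=4.4,fy=4.4,interpolation=cv2.INTER_CUBIC)
cv2.imwrite('pics/rack_top.png',big[:,:,::-1])
d=shot('scene'); f=d['frame']
cv2.imwrite('pics/rack_sc.png',cv2.resize(f[150:350,220:420],None,fx=3,fy=3,interpolation=cv2.INTER_CUBIC)[:,:,::-1])
```

```text
cass 313 [350.1 173.9] mean [0.6099 0.0919 0.0423] rect [0.6096 0.0921] [0.0498 0.0511] 52.9 zq [0.037 0.042 0.047]
cass 300 [304.5 178.3] mean [0.6006 0.2069 0.0425] rect [0.6007 0.2069] [0.0481 0.0496] 89.4 zq [0.038 0.042 0.048]
cass 300 [281.5 180.5] mean [0.596  0.2648 0.0424] rect [0.596  0.2649] [0.0481 0.0496] 88.9 zq [0.037 0.042 0.048]
cass 290 [259.1 182.6] mean [0.5918 0.3213 0.0422] rect [0.5926 0.3209] [0.0497 0.0473] 3.0 zq [0.037 0.042 0.047]
stand 1203 [309.7 181.9] mean [0.5978 0.1944 0.0064] rect [0.6052 0.2085] [0.0758 0.3121] 4.7 zq [0.003 0.006 0.01 ]
tray 2064 [243.  244.8] mean [0.4373 0.3668 0.0114] rect [0.4358 0.3022] [0.2594 0.1121] 89.1 zq [-0.     0.004  0.024]
rack 1881 [373.6 239.3] mean [0.4456 0.0353 0.0222] rect [0.4468 0.0344] [0.3025 0.0429] 79.1 zq [0.009 0.016 0.055]
gates 80 [332.4 230.6] mean [0.4668 0.1396 0.0546] rect [0.4671 0.1394] [0.017  0.0274] 82.8 zq [0.051 0.055 0.059]
gates 83 [368.6 237.2] mean [0.4492 0.0513 0.0547] rect [0.4493 0.051 ] [0.017  0.0272] 80.4 zq [0.051 0.055 0.058]
gates 90 [404.7 243.5] mean [ 0.4321 -0.0371  0.0539] rect [ 0.4322 -0.0378] [0.0178 0.0277] 82.0 zq [0.048 0.054 0.059]
table 1339 [409.4 201.9] mean [ 5.422e-01 -6.350e-02 -1.000e-04] rect [ 0.5421 -0.0642] [0.1563 0.0639] 89.1 zq [-0.003 -0.     0.003]
```

View pics/rack_sc.png

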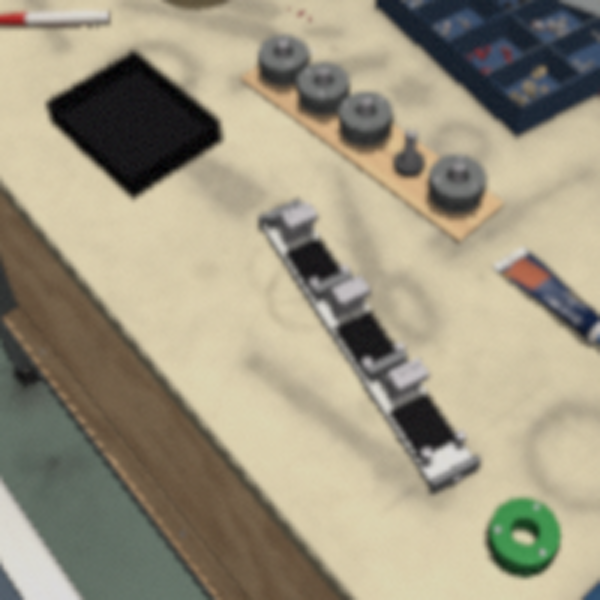

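The gates sit at the +y world end of each bay, so the rack's yaw is about -11° and the stand's about +4°. Next I'll write a helper that converts world targets into tool shifts.

```bash
cat >> h.py <<'E'
from scipy.spatial.transform import Rotation as R
def go(*targets):
    """each target x,y,z,jaw angle(deg, world, mod 180) -> dx,dy,dz mm, yaw from present pose"""
    o=arm.get_obs(); q=o['ee_rot']; M=R.from_quat([q[1],q[2],q[3],q[0]]).as_matrix()
    a=np.degrees(np.arctan2(M[1,1],M[0,1]))
    print('t',round(o['time_s'],2),'ee',o['ee_pos'].round(4),'jaw',round(a,2),'tilt',M[:2,2].round(4),'F',o['ft_force'].round(2),'w',round(o['gripper_width']*1e3,1),'q7',o['qpos'][6].round(2))
    for x,y,z,j in targets:
        s=M.T@(np.array([x,y,z])-o['ee_pos'])*1e3
        t=-((j-a+90)%180-90)
        print(' ->',(x,y,z,j),'dx %.1f dy %.1f dz %.1f yaw %.3f'%(*s,np.radians(t)))
E
python3 -c "
from h import *
go((.592,.321,.2,4.2))"
```

```text
t 0.2 ee [0.2147 0.6396 0.2131] jaw 71.45 tilt [-0.0003 -0.001 ] F [ 0.47 -0.97  0.3 ] w 85.3 q7 -0.06
 -> (0.592, 0.321, 0.2, 4.2) dx -459.1 dy -182.0 dz 13.3 yaw 1.174
```

carry_out:
  rows:
    - {"dx": -459,"dy": -182,"dz": 13,"yaw": 1.174,"fingers": 85}
    - {"dx": -459,"dy": -182,"dz": 13,"yaw": 1.174,"fingers": 85}
    - {"dx": -459,"dy": -182,"dz": 13,"yaw": 1.174,"fingers": 85}
    - {"dx": -459,"dy": -182,"dz": 13,"yaw": 1.174,"fingers": 85}
    - {"dx": -459,"dy": -182,"dz": 13,"yaw": 1.174,"fingers": 85}
    - {"dx": -459,"dy": -182,"dz": 13,"yaw": 1.174,"fingers": 85}
    - {"dx": -459,"dy": -182,"dz": 13,"yaw": 1.174,"fingers": 85}
    - {"dx": -459,"dy": -182,"dz": 13,"yaw": 1.174,"fingers": 85}
    - {"dx": -459,"dy": -182,"dz": 13,"yaw": 1.174,"fingers": 85}
    - {"dx": -459,"dy": -182,"dz": 13,"yaw": 1.174,"fingers": 85}
    - {"dx": -459,"dy": -182,"dz": 13,"yaw": 1.174,"fingers": 85}

```text
time_s: 1.58
ee_pos: [0.5908, 0.3227, 0.2003]
ee_rot: [-0.0, 0.68, 0.733, -0.0]
ft_force: [-0.5, -0.0, 0.9]
gripper_width: 0.0851
```

Run:
```python
from h import *
go((.592,.321,.2,4.2))
d=shot('wrist','w1.png'); print(np.linalg.inv(d['camera_from_world'])[:3].round(3).tolist())
P=pts(d);Z=P[...,2]
m=((Z>.034)&(Z<.05)).astype(np.uint8)
k,l,s,c=cv2.connectedComponentsWithStats(m)
for i in range(1,k):
    if s[i,4]>300:
        q=P[l==i]; cc,r=cv2.minEnclosingCircle(q[:,:2].astype(np.float32)); print(s[i,4],c[i].round(0),q.mean(0).round(4),np.round(cc,4),round(r,4))
```

```text
t 1.57 ee [0.5908 0.3227 0.2003] jaw 4.32 tilt [-0.001  -0.0003] F [-0.47 -0.03  0.91] w 85.1 q7 -0.3
 -> (0.592, 0.321, 0.2, 4.2) dx -1.8 dy 1.1 dz 0.3 yaw 0.002
[[0.997, -0.073, -0.019, 0.587], [0.075, 0.961, 0.264, 0.39], [-0.001, -0.265, 0.964, 0.358]]
1517 [608. 131.] [0.8863 0.3993 0.0421] [0.8599 0.4007] 0.0673
1615 [315. 183.] [0.5928 0.3225 0.0395] [0.5931 0.3216] 0.026
1838 [497. 224.] [0.7954 0.2902 0.0387] [0.8179 0.2919] 0.0982
1486 [316. 234.] [0.5973 0.2654 0.0396] [0.5975 0.2639] 0.0261
1327 [315. 281.] [0.6013 0.2082 0.0397] [0.6016 0.2062] 0.0261
```

View pics/w1.png

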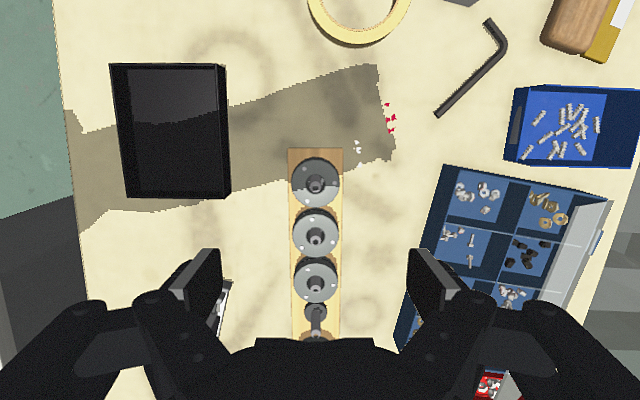

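The wrist view confirms the cassettes: A at (315,183), B at (316,234) and C at (316,281), all agreeing with the top view. Next I'll descend on A.

```bash
cat >> h.py <<'E'
def force(n=6):
    F=[]
    for _ in range(n): imaging.get_image('wrist'); F.append(arm.get_obs()['ft_force'])
    F=np.array(F); print('Fmean',F.mean(0).round(2),'sd',F.std(0).round(2))
E
python3 - <<'E'
from h import *
force(); go((.5932,.3215,.036,4.2))
E
```

```text
Fmean [ 0.1  -0.09  0.11] sd [0.49 0.3  0.32]
t 1.93 ee [0.5916 0.3215 0.2005] jaw 4.22 tilt [-0.0002 -0.0009] F [ 0.85  0.17 -0.09] w 85.1 q7 -0.3
 -> (0.5932, 0.3215, 0.036, 4.2) dx 0.1 dy 1.6 dz 164.5 yaw 0.000
```

carry_out:
  rows:
    - {"dx": 0,"dy": 1.6,"dz": 60,"yaw": 0,"fingers": 85}
    - {"dx": 0,"dy": 1.6,"dz": 115,"yaw": 0,"fingers": 85}
    - {"dx": 0,"dy": 1.6,"dz": 150,"yaw": 0,"fingers": 80}
    - {"dx": 0,"dy": 1.6,"dz": 164.5,"yaw": 0,"fingers": 75}
    - {"dx": 0,"dy": 1.6,"dz": 164.5,"yaw": 0,"fingers": 75}
    - {"dx": 0,"dy": 1.6,"dz": 164.5,"yaw": 0,"fingers": 40}
    - {"dx": 0,"dy": 1.6,"dz": 164.5,"yaw": 0,"fingers": 40}
    - {"dx": 0,"dy": 1.6,"dz": 164.5,"yaw": 0,"fingers": 40}
    - {"dx": 0,"dy": 1.6,"dz": 164.5,"yaw": 0,"fingers": 40}
  squeeze: 60

```text
time_s: 3.05
ee_pos: [0.5933, 0.3215, 0.0364]
ee_rot: [0.0, 0.681, 0.733, -0.0]
ft_force: [0.2, -0.6, -0.1]
gripper_width: 0.0395
```

Run:
```python
from h import *
force(3); go()
```

```text
Fmean [ 0.32  0.27 -0.02] sd [0.33 0.51 0.56]
t 3.2 ee [0.5932 0.3214 0.036 ] jaw 4.22 tilt [-0.0002 -0.0008] F [ 0.1   0.2  -0.02] w 40.3 q7 -0.24
```

The fingers reached 40 mm, less than the 52 mm cassette, so I need to look.

Run:
```python
from h import *
d=shot('wrist'); s=shot('scene')
a=d['frame'][120:400,140:500]
b=cv2.resize(s['frame'][120:260,240:420],None,fx=2,fy=2,interpolation=cv2.INTER_CUBIC)
cv2.imwrite('pics/chk.png',np.hstack([a,b])[:,:,::-1])
```

```text
(no output)
```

View pics/chk.png

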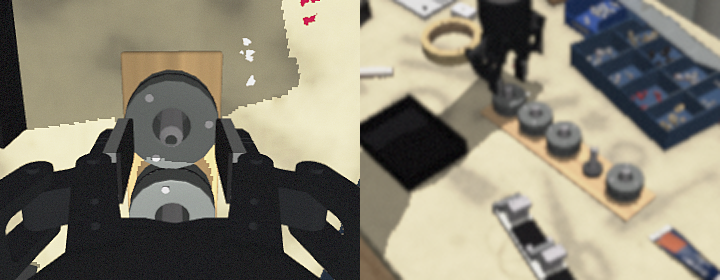

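The pads look to be in the gap between A and B. I'll measure the pads and A in the same depth image.

Run:
```python
from h import *
go()
for n in ['wrist','top','scene']:
    d=shot(n);P=pts(d);Z=P[...,2]
    T=d['camera_from_world'];ee=arm.get_obs()['ee_pos']
    c=T[:3,:3]@ee+T[:3,3]; x=c[0]/-c[2];y=-c[1]/-c[2];k=1+d['k1']*(x*x+y*y);K=d['camera_matrix']
    print(n,'tcp px',K[0,0]*x*k+K[0,2],K[1,1]*y*k+K[1,2],'cam',np.linalg.inv(T)[:3,3].round(3))
    if n=='wrist':
        for v in (240,250,260,280,300,320):
            print(v,[(u,P[v,u].round(3).tolist()) for u in (252,258,264,310,368,374)])
    m=(abs(Z-.042)<.006).astype(np.uint8);k,l,s,c=cv2.connectedComponentsWithStats(m)
    for i in range(1,k):
        q=P[l==i]
        if 100<s[i,4] and abs(q.mean(0)[0]-.6)<.03 and 0<q.mean(0)[1]<.4: print('c',s[i,4],c[i].round(0),q.mean(0).round(4))
```

```text
t 3.3 ee [0.5932 0.3214 0.0359] jaw 4.22 tilt [-0.0003 -0.0009] F [ 0.54 -0.15 -0.86] w 40.0 q7 -0.24
wrist tcp px 312.5747105719462 243.8198877124948 cam [0.589 0.389 0.194]
240 [(252, [0.553, 0.305, -0.002]), (258, [0.567, 0.332, 0.06]), (264, [0.57, 0.332, 0.06]), (310, [0.591, 0.327, 0.045]), (368, [0.618, 0.336, 0.06]), (374, [0.635, 0.311, -0.003])]
250 [(252, [0.565, 0.327, 0.061]), (258, [0.569, 0.332, 0.07]), (264, [0.572, 0.332, 0.072]), (310, [0.592, 0.326, 0.055]), (368, [0.616, 0.335, 0.071]), (374, [0.619, 0.335, 0.07])]
260 [(252, [0.568, 0.332, 0.08]), (258, [0.571, 0.332, 0.08]), (264, [0.573, 0.332, 0.081]), (310, [0.592, 0.312, 0.036]), (368, [0.615, 0.335, 0.08]), (374, [0.617, 0.335, 0.08])]
280 [(252, [0.57, 0.328, 0.089]), (258, [0.573, 0.329, 0.09]), (264, [0.574, 0.325, 0.084]), (310, [0.593, 0.302, 0.04]), (368, [0.613, 0.332, 0.09]), (374, [0.616, 0.332, 0.09])]
300 [(252, [0.575, 0.337, 0.116]), (258, [0.573, 0.32, 0.09]), (264, [0.574, 0.317, 0.085]), (310, [0.594, 0.288, 0.038]), (368, [0.614, 0.323, 0.09]), (374, [0.609, 0.341, 0.118])]
320 [(252, [0.577, 0.339, 0.127]), (258, [0.578, 0.338, 0.125]), (264, [0.563, 0.242, -0.003]), (310, [0.595, 0.276, 0.04]), (368, [0.615, 0.315, 0.091]), (374, [0.608, 0.341, 0.127])]
c 5326 [312. 242.] [0.593  0.3237 0.0396]
c 184 [312. 240.] [0.5925 0.3263 0.0421]
c 2484 [312. 318.] [0.596  0.277  0.0395]
c 239 [312. 334.] [0.5967 0.2683 0.0419]
top tcp px 259.42499067000796 182.46232387869367 cam [0.378 0.173 1.22 ]
c 281 [350. 174.] [0.6104 0.0917 0.0419]
c 274 [305. 178.] [0.6007 0.2068 0.042 ]
c 276 [281. 180.] [0.5962 0.265  0.0421]
scene tcp px 313.7391680422459 167.58079010552547 cam [ 0.099 -0.357  0.801]
c 495 [330. 179.] [0.5954 0.2495 0.0425]
c 223 [372. 209.] [0.6081 0.0855 0.0424]
```

In depth, the fingertips are at z≈0.058 m, about 38 mm higher than the reported TCP implies, so they closed above the cassette. XY is right. I'll reopen, go down in part and re-measure.

carry_out:
  rows:
    - {"dx": 0,"dy": 0,"dz": 0,"yaw": 0,"fingers": 80}
    - {"dx": 0,"dy": 0,"dz": 0,"yaw": 0,"fingers": 80}
    - {"dx": 0,"dy": 0,"dz": 0,"yaw": 0,"fingers": 80}
    - {"dx": 0,"dy": 0,"dz": 0,"yaw": 0,"fingers": 80}
    - {"dx": 0,"dy": 0,"dz": 8,"yaw": 0,"fingers": 80}
    - {"dx": 0,"dy": 0,"dz": 16,"yaw": 0,"fingers": 80}
    - {"dx": 0,"dy": 0,"dz": 24,"yaw": 0,"fingers": 80}
    - {"dx": 0,"dy": 0,"dz": 24,"yaw": 0,"fingers": 80}
  squeeze: 60

```text
time_s: 4.45
ee_pos: [0.5926, 0.3211, 0.0108]
ee_rot: [-0.0, 0.681, 0.733, -0.001]
ft_force: [0.2, -0.6, 0.3]
gripper_width: 0.0801
```

```bash
cat >> h.py <<'E'
def tips(d,P=None):
    """pad/finger points near the jaw plane: lowest z of each finger (camera-side face)"""
    P=pts(d) if P is None else P
    o=arm.get_obs();q=o['ee_rot'];M=R.from_quat([q[1],q[2],q[3],q[0]]).as_matrix()
    L=(P-o['ee_pos'])@M; L[...,2]*=-1
    w=o['gripper_width']/2
    for s in (-1,1):
        m=(abs(s*L[...,1]-w-.004)<.006)&(abs(L[...,0])<.02)&(d['depth']>0)&(d['depth']<.2)
        m&=(d['frame'].max(2)<110)
        if m.sum(): print('finger',s,m.sum(),'min z rel TCP (mm)',np.percentile(L[m][:,2]*1e3,[1,5,50,95]).round(1),'inner y',np.percentile(s*L[m][:,1]*1e3,[2,50]).round(1),'x',np.percentile(L[m][:,0]*1e3,[5,95]).round(1))
E
python3 - <<'E'
from h import *
go(); force(3); d=shot('wrist'); tips(d)
E
```

```text
t 4.45 ee [0.5926 0.3211 0.0108] jaw 4.22 tilt [-0.0017 -0.0018] F [ 0.2  -0.56  0.31] w 80.1 q7 -0.24
Fmean [ 0.38 -0.24  0.07] sd [0.09 0.02 0.26]
finger -1 3915 min z rel TCP (mm) [28.6 32.9 61.3 88.4] inner y [38.6 40.7] x [-7.  13.7]
finger 1 3804 min z rel TCP (mm) [28.6 32.7 61.2 91.8] inner y [38.4 41.3] x [-6.9 14.3]
```

carry_out:
  rows:
    - {"dx": 0,"dy": 0.6,"dz": 8,"yaw": 0,"fingers": 80}
    - {"dx": 0,"dy": 0.6,"dz": 16,"yaw": 0,"fingers": 80}
    - {"dx": 0,"dy": 0.6,"dz": 16,"yaw": 0,"fingers": 60}
    - {"dx": 0,"dy": 0.6,"dz": 16,"yaw": 0,"fingers": 60}
    - {"dx": 0,"dy": 0.6,"dz": 16,"yaw": 0,"fingers": 44}
    - {"dx": 0,"dy": 0.6,"dz": 16,"yaw": 0,"fingers": 44}
    - {"dx": 0,"dy": 0.6,"dz": 16,"yaw": 0,"fingers": 44}
    - {"dx": 0,"dy": 0.6,"dz": 16,"yaw": 0,"fingers": 44}
  squeeze: 60

```text
time_s: 5.65
ee_pos: [0.5939, 0.3215, -0.0032]
ee_rot: [0.0, 0.681, 0.733, -0.0]
ft_force: [-2.5, -0.0, 6.7]
gripper_width: 0.0502
```

Run:
```python
from h import *
go(); force(2); d=shot('wrist'); tips(d)
```

```text
t 5.65 ee [ 0.5939  0.3215 -0.0032] jaw 4.22 tilt [ 0.     -0.0005] F [-2.48 -0.01  6.66] w 50.2 q7 -0.23
Fmean [-2.55 -0.86  5.48] sd [0.33 0.83 0.18]
finger -1 3581 min z rel TCP (mm) [ 25.2  31.8  66.4 106.2] inner y [23.4 26.1] x [-2.1 18.2]
finger 1 4070 min z rel TCP (mm) [ 24.9  32.7  70.2 106.3] inner y [23.4 26.8] x [-2.5 18.3]
```

carry_out:
  rows:
    - {"dx": 0,"dy": 0,"dz": -10,"fingers": 44}
    - {"dx": 0,"dy": 0,"dz": -25,"fingers": 44}
    - {"dx": 0,"dy": 0,"dz": -45,"fingers": 44}
    - {"dx": 0,"dy": 0,"dz": -70,"fingers": 44}
    - {"dx": 0,"dy": 0,"dz": -90,"fingers": 44}
    - {"dx": 0,"dy": 0,"dz": -90,"fingers": 44}
    - {"dx": 0,"dy": 0,"dz": -90,"fingers": 44}
    - {"dx": 0,"dy": 0,"dz": -90,"fingers": 44}

```text
schema error: expected keys fingers, dx, dy, dz, yaw
```

Run:
```python
from h import *
force(6); go()
d=shot('wrist','w2.png');P=pts(d)
m=((P[...,2]>.1)&(P[...,2]<.14)&(d['frame'].min(2)>60)).astype(np.uint8)
k,l,s,c=cv2.connectedComponentsWithStats(m)
for i in range(1,k):
    if s[i,4]>500: q=P[l==i]; print(s[i,4],c[i],q.mean(0).round(4),cv2.minEnclosingCircle(q[:,:2].astype(np.float32)),np.percentile(q[:,2],[5,50,95]).round(4))
# tray: dark pixels near table, in this view
t=shot('top');P=pts(t)
m=((t['frame'].max(2)<70)).astype(np.uint8); M=np.zeros_like(m); M[210:285,150:300]=m[210:285,150:300]
M=cv2.morphologyEx(M,cv2.MORPH_OPEN,np.ones((7,7)));k,l,s,c=cv2.connectedComponentsWithStats(M)
for i in range(1,k):
    q=P[l==i];
    if s[i,4]>300: print('tray',s[i,4],c[i],cv2.minAreaRect(np.argwhere(l==i)[:,::-1].astype(np.float32)),q.mean(0))
```

```text
Fmean [-2.56 -0.62  5.51] sd [0.51 0.42 0.26]
t 6.1 ee [ 0.5939  0.3215 -0.0032] jaw 4.22 tilt [ 0.     -0.0006] F [-2.48 -0.73  5.19] w 50.4 q7 -0.23
tray 742 [218.30997305 225.65498652] ((217.06024169921875, 226.22813415527344), (24.708593368530273, 44.58421325683594), 25.01689338684082) [0.43077914 0.29760976 0.63633549]
tray 3076 [256.96423927 249.93823147] ((241.5, 247.0), (74.0, 89.0), 90.0) [0.40075232 0.24650916 0.64989182]
```

View pics/w2.png

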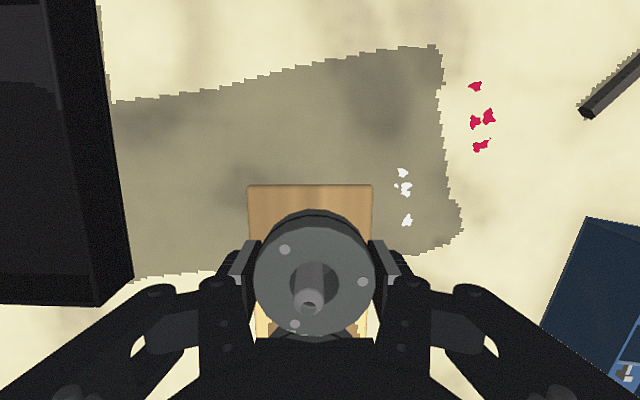

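The move was refused because "yaw" was missing. The picture shows A squarely between the pads (centre about (310,280)). Now I'll lift.

carry_out:
  rows:
    - {"dx": 0,"dy": 0,"dz": -10,"yaw": 0,"fingers": 44}
    - {"dx": 0,"dy": 0,"dz": -25,"yaw": 0,"fingers": 44}
    - {"dx": 0,"dy": 0,"dz": -45,"yaw": 0,"fingers": 44}
    - {"dx": 0,"dy": 0,"dz": -70,"yaw": 0,"fingers": 44}
    - {"dx": 0,"dy": 0,"dz": -90,"yaw": 0,"fingers": 44}
    - {"dx": 0,"dy": 0,"dz": -90,"yaw": 0,"fingers": 44}
    - {"dx": 0,"dy": 0,"dz": -90,"yaw": 0,"fingers": 44}
    - {"dx": 0,"dy": 0,"dz": -90,"yaw": 0,"fingers": 44}

```text
time_s: 7.2
ee_pos: [0.5933, 0.3213, 0.0858]
ee_rot: [-0.0, 0.681, 0.733, -0.001]
ft_force: [0.5, 0.1, -2.8]
gripper_width: 0.0503
```

```bash
cat >> h.py <<'E'
def held(d):
    P=pts(d);o=arm.get_obs();q=o['ee_rot'];M=R.from_quat([q[1],q[2],q[3],q[0]]).as_matrix()
    L=(P-o['ee_pos'])@M; L[...,2]*=-1; f=d['frame'].astype(int)
    m=((abs(L[...,1])<.03)&(L[...,0]<.04)&(L[...,0]>-.04)&(L[...,2]>.035)&(L[...,2]<.06)&(f.min(2)>70)&(d['depth']>0)).astype(np.uint8)
    k,l,s,c=cv2.connectedComponentsWithStats(m); i=1+np.argmax(s[1:,4]); q=L[l==i]
    (cx,cy),r=cv2.minEnclosingCircle((q[:,:2]*1e3).astype(np.float32))
    A=np.c_[q[:,:2],np.ones(len(q))]; s3=np.linalg.lstsq(A,q[:,2],rcond=None)[0]
    print('held: tool x,y of centre mm',round(cx,1),round(cy,1),'r',round(r,1),'top rel TCP mm',np.median(q[:,2]*1e3).round(1),'slopes',s3[:2].round(3),'n',len(q),'xr',np.percentile(q[:,0]*1e3,[1,99]).round(1))
E
python3 - <<'E'
from h import *
force(6); go()
d=shot('wrist');held(d)
E
```

```text
Fmean [-0.08 -0.01 -3.42] sd [0.63 0.31 0.22]
t 7.5 ee [0.5938 0.3214 0.0864] jaw 4.21 tilt [-0.0004 -0.0008] F [ 1.22 -0.17 -3.32] w 50.6 q7 -0.26
held: tool x,y of centre mm -0.4 -0.1 r 26.5 top rel TCP mm 42.8 slopes [-0.002 -0.   ] n 8709 xr [-22.9  24.4]
```

Measured 3.4 N, so A is full, and it is centred in the grip. Its underside is at reported TCP + 19 mm. I'll carry it to hover just short of the leftmost bay.

```bash
python3 -c "
from h import *
go((.4595,.1006,.09,-11.1))"
```

```text
t 7.55 ee [0.5938 0.3215 0.0865] jaw 4.21 tilt [-0.0002 -0.0008] F [ 0.45 -0.04 -3.17] w 50.2 q7 -0.26
 -> (0.4595, 0.1006, 0.09, -11.1) dx -210.4 dy -150.2 dz -3.3 yaw 0.267
```

carry_out:
  rows:
    - {"dx": -40,"dy": -29,"dz": -10,"yaw": 0.05,"fingers": 44}
    - {"dx": -90,"dy": -65,"dz": -10,"yaw": 0.12,"fingers": 44}
    - {"dx": -140,"dy": -100,"dz": -8,"yaw": 0.2,"fingers": 44}
    - {"dx": -185,"dy": -132,"dz": -5,"yaw": 0.25,"fingers": 44}
    - {"dx": -210.4,"dy": -150.2,"dz": -3.3,"yaw": 0.267,"fingers": 44}
    - {"dx": -210.4,"dy": -150.2,"dz": -3.3,"yaw": 0.267,"fingers": 44}
    - {"dx": -210.4,"dy": -150.2,"dz": -3.3,"yaw": 0.267,"fingers": 44}

```text
time_s: 8.43
ee_pos: [0.4604, 0.1012, 0.0903]
ee_rot: [0.0, 0.772, 0.636, 0.0]
ft_force: [0.0, 0.3, -4.0]
gripper_width: 0.0504
```

```bash
cat >> h.py <<'E'
def gates(d):
    """gate tops in view (z 48..62 mm): centre and long/short axes -> bay point"""
    P=pts(d);Z=P[...,2]
    m=((abs(Z-.054)<.007)&(d['frame'].min(2)>60)&(P[...,0]<.53)&(P[...,0]>.38)&(P[...,1]<.2)).astype(np.uint8)
    m=cv2.morphologyEx(m,cv2.MORPH_OPEN,np.ones((3,3),np.uint8))
    k,l,s,c=cv2.connectedComponentsWithStats(m)
    for i in range(1,k):
        if s[i,4]<60: continue
        q=P[l==i]; r=cv2.minAreaRect((q[:,:2]*1e3).astype(np.float32)); print('gate',s[i,4],c[i].round(0),q.mean(0).round(4),np.round(r[0],1),np.round(r[1],1),round(r[2],1))
E
python3 - <<'E'
from h import *
go(); d=shot('wrist','w3.png'); held(d); gates(d)
E
```

```text
t 8.43 ee [0.4604 0.1012 0.0903] jaw -11.06 tilt [ 0.0011 -0.0001] F [ 0.01  0.26 -4.04] w 50.4 q7 -0.18
held: tool x,y of centre mm -1.0 0.5 r 26.9 top rel TCP mm 43.1 slopes [-0.002  0.001] n 8713 xr [-22.9  24.3]
gate 1219 [313. 164.] [0.4673 0.1384 0.0524] [467.2 138. ] [17.3 27.6] 78.6
```

View pics/w3.png

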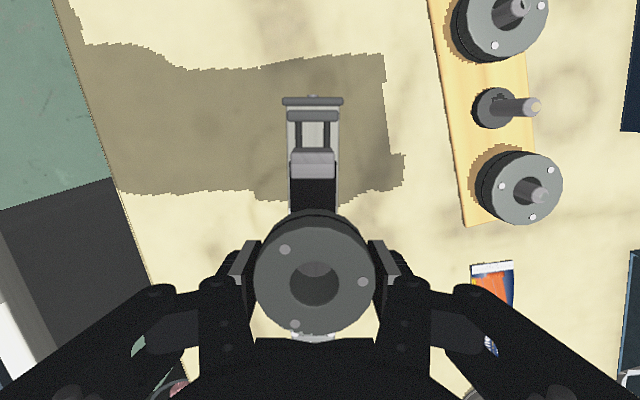

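The view shows the gate's top at (313,164), matching the top camera within 1.5 mm. Next: descend to the nose height and push.

carry_out:
  rows:
    - {"dx": -0.5,"dy": -1,"dz": 35,"yaw": 0,"fingers": 44}
    - {"dx": -0.5,"dy": -1,"dz": 59.5,"yaw": 0,"fingers": 44}
    - {"dx": -0.5,"dy": -1,"dz": 59.5,"yaw": 0,"fingers": 44}
    - {"dx": 4,"dy": -1,"dz": 59.5,"yaw": 0,"fingers": 44}
    - {"dx": 9,"dy": -1,"dz": 59.5,"yaw": 0,"fingers": 44}
    - {"dx": 14,"dy": -1,"dz": 59.5,"yaw": 0,"fingers": 44}
    - {"dx": 14,"dy": -1,"dz": 59.5,"yaw": 0,"fingers": 44}

```text
time_s: 9.35
ee_pos: [0.4626, 0.1158, 0.0311]
ee_rot: [0.001, 0.772, 0.636, 0.001]
ft_force: [-1.3, -5.1, -2.6]
gripper_width: 0.0505
```

Run:
```python
from h import *
force(2);go((.4617,.1118,-.003,-11.1)); d=shot('wrist'); held(d); gates(d)
```

```text
Fmean [-0.75 -5.16 -2.18] sd [0.07 0.76 0.32]
t 9.45 ee [0.4625 0.1153 0.031 ] jaw -11.03 tilt [ 0.0017 -0.0002] F [-0.83 -4.4  -1.85] w 50.3 q7 -0.14
 -> (0.4617, 0.1118, -0.003, -11.1) dx -3.6 dy -0.1 dz 34.0 yaw 0.001
held: tool x,y of centre mm -0.8 0.6 r 26.8 top rel TCP mm 43.0 slopes [-0.002  0.001] n 8680 xr [-22.7  24.7]
gate 2362 [314. 190.] [0.4695 0.1499 0.0524] [469.3 149.2] [17.6 28.1] 78.8
gate 65 [249. 243.] [0.4365 0.1327 0.0575] [436.4 132.6] [1.1 4.7] 78.0
gate 63 [378. 243.] [0.4939 0.1215 0.0575] [494.  121.5] [1.2 4.8] 82.7
```

The gate is open about 11 mm, with 5 N on it. Now I'll lower.

carry_out:
  rows:
    - {"dx": -0.5,"dy": 0,"dz": 10,"yaw": 0,"fingers": 44}
    - {"dx": -1,"dy": 0,"dz": 20,"yaw": 0,"fingers": 44}
    - {"dx": -1.5,"dy": 0,"dz": 29,"yaw": 0,"fingers": 44}
    - {"dx": -2,"dy": 0,"dz": 34,"yaw": 0,"fingers": 44}
    - {"dx": -2,"dy": 0,"dz": 34,"yaw": 0,"fingers": 44}
    - {"dx": -2,"dy": 0,"dz": 34,"yaw": 0,"fingers": 44}

```text
time_s: 10.25
ee_pos: [0.4618, 0.1134, -0.0033]
ee_rot: [0.0, 0.772, 0.636, 0.0]
ft_force: [-1.2, -1.6, -2.9]
gripper_width: 0.0503
```

Run:
```python
from h import *
force(2);go((.4617,.1118,-.003,-11.1)); d=shot('wrist'); held(d); gates(d)
```

```text
Fmean [-1.23 -2.43 -4.04] sd [0.44 0.55 0.1 ]
t 10.35 ee [ 0.4618  0.1134 -0.0033] jaw -11.02 tilt [ 0.0009 -0.0002] F [-0.79 -2.98 -4.14] w 50.8 q7 -0.11
 -> (0.4617, 0.1118, -0.003, -11.1) dx -1.6 dy 0.2 dz -0.3 yaw 0.001
held: tool x,y of centre mm 6.1 0.4 r 31.3 top rel TCP mm 43.4 slopes [ 0.226 -0.002] n 10972 xr [-22.4  34.6]
gate 3701 [314. 235.] [0.4674 0.14   0.0524] [467.3 139.2] [17.3 28. ] 78.9
gate 149 [236. 275.] [0.4362 0.1299 0.0514] [436.2 129. ] [5.2 5.1] 5.5
gate 163 [392. 274.] [0.4927 0.119  0.0514] [493.1 118.2] [5.2 5. ] 85.2
```

The gate has snapped shut over it. Fz still shows the weight, so I'll ease down about 2 mm and then open.

carry_out:
  rows:
    - {"dx": 0,"dy": 0,"dz": 1,"yaw": 0,"fingers": 44}
    - {"dx": 0,"dy": 0,"dz": 2,"yaw": 0,"fingers": 44}
    - {"dx": 0,"dy": 0,"dz": 2,"yaw": 0,"fingers": 44}

```text
time_s: 10.78
ee_pos: [0.4618, 0.1134, -0.0035]
ee_rot: [0.0, 0.772, 0.636, 0.001]
ft_force: [-7.0, -4.2, 32.6]
gripper_width: 0.0507
```

Run:
```python
from h import *
force(2);go()
```

```text
Fmean [-7.28 -4.01 32.05] sd [0.09 0.07 0.  ]
t 10.88 ee [ 0.4619  0.1134 -0.0035] jaw -11.04 tilt [0.0021 0.0011] F [-7.37 -3.95 32.05] w 50.3 q7 -0.11
```

carry_out:
  rows:
    - {"dx": 0,"dy": 0,"dz": 0,"yaw": 0,"fingers": 44}
    - {"dx": 0,"dy": 0,"dz": 0,"yaw": 0,"fingers": 68}
    - {"dx": 0,"dy": 0,"dz": 0,"yaw": 0,"fingers": 68}
    - {"dx": 0,"dy": 0,"dz": 0,"yaw": 0,"fingers": 68}
    - {"dx": 0,"dy": 0,"dz": -15,"yaw": 0,"fingers": 68}
    - {"dx": 0,"dy": 0,"dz": -50,"yaw": 0,"fingers": 80}
    - {"dx": -10,"dy": 0,"dz": -100,"yaw": 0,"fingers": 80}
    - {"dx": -10,"dy": 0,"dz": -100,"yaw": 0,"fingers": 80}

```text
time_s: 11.88
ee_pos: [0.4616, 0.1034, 0.0993]
ee_rot: [0.001, 0.772, 0.635, 0.004]
ft_force: [-0.2, 1.0, 0.5]
gripper_width: 0.0799
```

Run:
```python
from h import *
go((.5975,.2642,.07,4.2)); d=shot('wrist','w4.png'); gates(d)
P=pts(d); m=((abs(P[...,2]-.0395)<.004)&(np.hypot(P[...,0]-.4617,P[...,1]-.112)<.04)).astype(np.uint8)
q=P[m>0]; print(len(q),cv2.minEnclosingCircle((q[:,:2]*1e3).astype(np.float32)),np.median(q[:,2]))
```

```text
t 11.88 ee [0.4616 0.1034 0.0993] jaw -11.09 tilt [0.0073 0.0027] F [-0.22  0.96  0.55] w 79.9 q7 -0.18
 -> (0.5975, 0.2642, 0.07, 4.2) dx 183.8 dy 102.2 dz 30.7 yaw -0.267
gate 1088 [311. 166.] [0.4673 0.1383 0.0525] [467.2 138. ] [17.  28.1] 79.2
gate 842 [311. 287.] [0.4501 0.0507 0.0525] [449.8  50. ] [18.7 26.9] 78.4
2762 ((463.26458740234375, 118.204833984375), 31.355669021606445) 0.039629767921888256
```

View pics/w4.png

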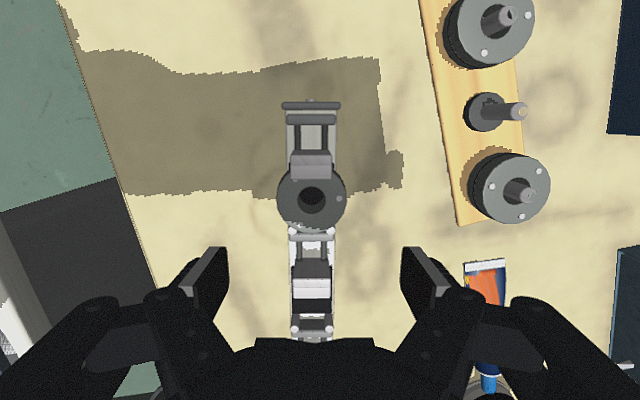

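The bay is filled and its gate is fully shut at its original position. Next is B.

carry_out:
  rows:
    - {"dx": 45,"dy": 25,"dz": 0,"yaw": -0.07,"fingers": 80}
    - {"dx": 95,"dy": 53,"dz": 0,"yaw": -0.14,"fingers": 80}
    - {"dx": 145,"dy": 81,"dz": 5,"yaw": -0.21,"fingers": 80}
    - {"dx": 183.8,"dy": 102.2,"dz": 25,"yaw": -0.267,"fingers": 80}
    - {"dx": 183.8,"dy": 102.2,"dz": 31,"yaw": -0.267,"fingers": 80}
    - {"dx": 183.8,"dy": 102.2,"dz": 31,"yaw": -0.267,"fingers": 80}
    - {"dx": 183.8,"dy": 102.2,"dz": 31,"yaw": -0.267,"fingers": 80}

```text
time_s: 12.8
ee_pos: [0.596, 0.2636, 0.0677]
ee_rot: [0.001, 0.681, 0.732, 0.002]
ft_force: [-0.4, -0.3, 0.0]
gripper_width: 0.0799
```

Run:
```python
from h import *
force(4);go((.5975,.2642,-.004,4.2))
```

```text
Fmean [-0.45 -0.24 -0.16] sd [0.21 0.36 0.4 ]
t 13.0 ee [0.5964 0.2644 0.0685] jaw 4.22 tilt [0.0058 0.0028] F [-0.18 -0.47 -0.83] w 80.0 q7 -0.17
 -> (0.5975, 0.2642, -0.004, 4.2) dx -0.5 dy 0.6 dz 72.5 yaw 0.000
```

carry_out:
  rows:
    - {"dx": -0.5,"dy": 0.6,"dz": 30,"yaw": 0,"fingers": 80}
    - {"dx": -0.5,"dy": 0.6,"dz": 55,"yaw": 0,"fingers": 80}
    - {"dx": -0.5,"dy": 0.6,"dz": 72.5,"yaw": 0,"fingers": 80}
    - {"dx": -0.5,"dy": 0.6,"dz": 72.5,"yaw": 0,"fingers": 60}
    - {"dx": -0.5,"dy": 0.6,"dz": 72.5,"yaw": 0,"fingers": 60}
    - {"dx": -0.5,"dy": 0.6,"dz": 72.5,"yaw": 0,"fingers": 44}
    - {"dx": -0.5,"dy": 0.6,"dz": 72.5,"yaw": 0,"fingers": 44}
    - {"dx": -0.5,"dy": 0.6,"dz": 72.5,"yaw": 0,"fingers": 44}
    - {"dx": -0.5,"dy": 0.6,"dz": 72.5,"yaw": 0,"fingers": 44}
  squeeze: 60

```text
time_s: 14.12
ee_pos: [0.5983, 0.2644, -0.0024]
ee_rot: [0.002, 0.681, 0.733, 0.004]
ft_force: [-1.3, -0.1, 6.1]
gripper_width: 0.0504
```

carry_out:
  rows:
    - {"dx": 0,"dy": 0,"dz": -10,"yaw": 0,"fingers": 44}
    - {"dx": 0,"dy": 0,"dz": -25,"yaw": 0,"fingers": 44}
    - {"dx": 0,"dy": 0,"dz": -45,"yaw": 0,"fingers": 44}
    - {"dx": 0,"dy": 0,"dz": -70,"yaw": 0,"fingers": 44}
    - {"dx": 0,"dy": 0,"dz": -93,"yaw": 0,"fingers": 44}
    - {"dx": 0,"dy": 0,"dz": -93,"yaw": 0,"fingers": 44}
    - {"dx": 0,"dy": 0,"dz": -93,"yaw": 0,"fingers": 44}
    - {"dx": 0,"dy": 0,"dz": -93,"yaw": 0,"fingers": 44}

```text
time_s: 15.12
ee_pos: [0.597, 0.2639, 0.0898]
ee_rot: [0.001, 0.681, 0.733, 0.003]
ft_force: [0.5, 0.2, -0.9]
gripper_width: 0.0506
```

Run:
```python
from h import *
force(6);d=shot('wrist');held(d);go((.4421,.0120,.09,-11.1))
```

```text
Fmean [-0.03  0.02 -0.59] sd [0.47 0.68 0.27]
held: tool x,y of centre mm -1.3 0.5 r 26.8 top rel TCP mm 42.0 slopes [-0.005 -0.007] n 8600 xr [-23.3  23.8]
t 15.47 ee [0.5975 0.2639 0.0904] jaw 4.21 tilt [0.0073 0.0035] F [-0.15  0.08 -0.18] w 50.4 q7 -0.17
 -> (0.4421, 0.012, 0.09, -11.1) dx -239.9 dy -173.4 dz -1.7 yaw 0.267
```

Measured 0.6 N and it is in the hand, so B is empty. I'll locate the tray from the current top view.

```bash
cat >> h.py <<'E'
def tray(n='top'):
    d=shot(n);P=pts(d)
    m=((d['frame'].max(2)<75)&(P[...,2]>-.006)&(P[...,2]<.045)&(abs(P[...,0]-.44)<.13)&(abs(P[...,1]-.3)<.2)).astype(np.uint8)
    m=cv2.morphologyEx(m,cv2.MORPH_OPEN,np.ones((5,5),np.uint8))
    k,l,s,c=cv2.connectedComponentsWithStats(m); i=1+np.argmax(s[1:,4])
    q=P[l==i]; rim=q[q[:,2]>.022]
    for a,b in (('all',q),('rim',rim)):
        r=cv2.minAreaRect((b[:,:2]*1e3).astype(np.float32)); print('tray',n,a,len(b),np.round(r[0],1),np.round(r[1],1),round(r[2],1),'px',c[i].round(0))
    return d,l==i
E
python3 - <<'E'
from h import *
tray('top'); d,_=tray('wrist')
f=shot('top')['frame']; cv2.imwrite('pics/top2.png',cv2.resize(f[150:290,140:440],None,fx=2.6,fy=2.6)[:,:,::-1])
E
```

```text
tray top all 707 [434.2 401.2] [105.4  57.8] 0.4 px [227. 243.]
tray top rim 45 [443.8 419.9] [ 44.6 116.5] 64.5 px [227. 243.]
tray wrist all 27378 [437.  346.6] [111.7 112. ] 3.1 px [94. 78.]
tray wrist rim 3207 [437.2 343. ] [111.6 104.8] 3.0 px [94. 78.]
```

View pics/top2.png

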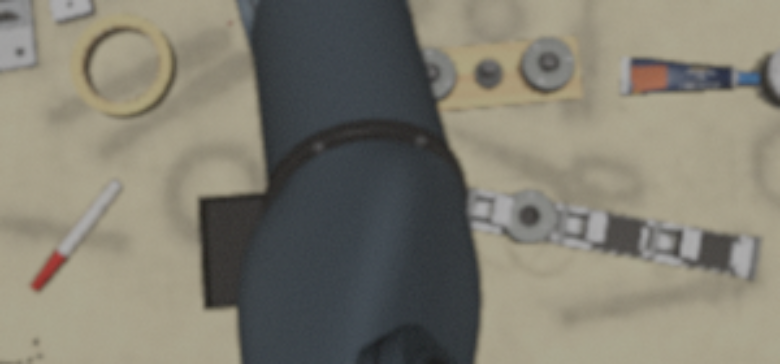

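The arm hides the tray in the top view. From both views it is centred near (0.437, 0.360), turned about 3°. I'll go over its far half and look again there.

```bash
python3 -c "
from h import *
go((.4355,.390,.09,3.1))"
```

```text
t 15.62 ee [0.5976 0.264  0.0905] jaw 4.21 tilt [0.0075 0.0037] F [ 0.05  0.26 -0.77] w 50.4 q7 -0.17
 -> (0.4355, 0.39, 0.09, 3.1) dx 137.5 dy -152.4 dz -0.3 yaw 0.019
```

carry_out:
  rows:
    - {"dx": 32,"dy": -36,"dz": 0,"yaw": 0,"fingers": 44}
    - {"dx": 68,"dy": -75,"dz": 0,"yaw": 0,"fingers": 44}
    - {"dx": 105,"dy": -116,"dz": 0,"yaw": 0.019,"fingers": 44}
    - {"dx": 137.5,"dy": -152.4,"dz": 0,"yaw": 0.019,"fingers": 44}
    - {"dx": 137.5,"dy": -152.4,"dz": 0,"yaw": 0.019,"fingers": 44}
    - {"dx": 137.5,"dy": -152.4,"dz": 0,"yaw": 0.019,"fingers": 44}

```text
time_s: 16.38
ee_pos: [0.4359, 0.3898, 0.09]
ee_rot: [0.002, 0.687, 0.726, 0.004]
ft_force: [0.2, -0.3, -0.2]
gripper_width: 0.0505
```

Run:
```python
from h import *
d,_=tray('wrist'); P=pts(d); cv2.imwrite('pics/w5.png',d['frame'][:,:,::-1]); held(d)
m=(d['frame'].max(2)<75)&(abs(P[...,2]-.028)<.006)&(abs(P[...,1]-.36)<.1)&(abs(P[...,0]-.437)<.08)
q=P[m]; print(m.sum(), [np.percentile(q[:,i],[1,5,50,95,99]).round(4) for i in (0,1)])
go((.4355,.390,.09,3.1))
```

```text
tray wrist all 10593 [433.5 393.2] [109.4  75.3] 3.4 px [307. 188.]
tray wrist rim 1632 [433.4 396.7] [109.4  68.8] 3.7 px [307. 188.]
held: tool x,y of centre mm 0.2 0.3 r 25.8 top rel TCP mm 42.1 slopes [-0.007 -0.007] n 8573 xr [-22.8  24.5]
1974 [array([0.3781, 0.3795, 0.4272, 0.4882, 0.4918]), array([0.29  , 0.2911, 0.4132, 0.4319, 0.4331])]
t 16.43 ee [0.4365 0.3892 0.09  ] jaw 3.05 tilt [0.0085 0.0034] F [-0.12  0.05 -1.31] w 50.4 q7 -0.47
 -> (0.4355, 0.39, 0.09, 3.1) dx 0.9 dy -1.0 dz -0.0 yaw -0.001
```

View pics/w5.png

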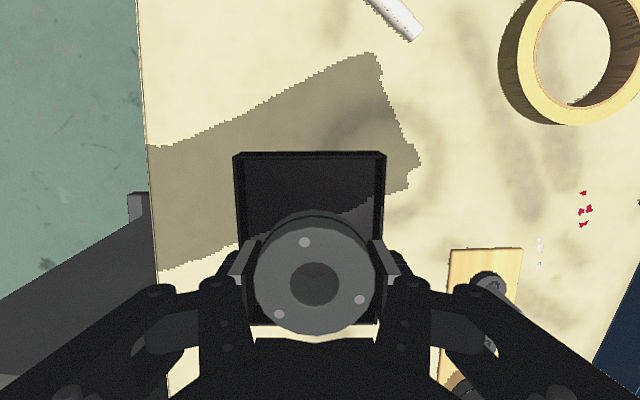

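The tray's centre is about (0.435, 0.361), and the cassette is well over its +y half. Now I'll lower and release.

carry_out:
  rows:
    - {"dx": 2.5,"dy": -3,"dz": 40,"yaw": 0,"fingers": 44}
    - {"dx": 2.5,"dy": -3,"dz": 75,"yaw": 0,"fingers": 44}
    - {"dx": 2.5,"dy": -3,"dz": 95,"yaw": 0,"fingers": 44}
    - {"dx": 2.5,"dy": -3,"dz": 104,"yaw": 0,"fingers": 44}
    - {"dx": 2.5,"dy": -3,"dz": 104,"yaw": 0,"fingers": 44}

```text
time_s: 17.05
ee_pos: [0.4354, 0.391, -0.014]
ee_rot: [0.002, 0.689, 0.725, 0.004]
ft_force: [0.3, -0.5, -0.5]
gripper_width: 0.0503
```

Run:
```python
from h import *
go()
```

```text
t 17.05 ee [ 0.4354  0.391  -0.014 ] jaw 2.95 tilt [0.0089 0.0031] F [ 0.32 -0.54 -0.51] w 50.3 q7 -0.42
```

carry_out:
  rows:
    - {"dx": 0,"dy": 0,"dz": 1,"yaw": 0,"fingers": 44}
    - {"dx": 0,"dy": 0,"dz": 1,"yaw": 0,"fingers": 60}
    - {"dx": 0,"dy": 0,"dz": 1,"yaw": 0,"fingers": 60}
    - {"dx": 0,"dy": 0,"dz": 0,"yaw": 0,"fingers": 60}
    - {"dx": 0,"dy": 0,"dz": -20,"yaw": 0,"fingers": 60}
    - {"dx": 0,"dy": 0,"dz": -60,"yaw": 0,"fingers": 70}
    - {"dx": 0,"dy": 0,"dz": -105,"yaw": 0,"fingers": 80}
    - {"dx": 0,"dy": 0,"dz": -105,"yaw": 0,"fingers": 80}

```text
time_s: 18.05
ee_pos: [0.4361, 0.3921, 0.0944]
ee_rot: [0.002, 0.689, 0.725, 0.007]
ft_force: [-0.0, 1.4, -1.0]
gripper_width: 0.0799
```

Run:
```python
from h import *
go((.6014,.2065,.075,4.2)); d=shot('wrist');P=pts(d)
m=(abs(P[...,2]-.026)<.006)&(np.hypot(P[...,0]-.4355,P[...,1]-.391)<.045)&(d['frame'].min(2)>60)
q=P[m]; print(m.sum(),cv2.minEnclosingCircle((q[:,:2]*1e3).astype(np.float32)),np.percentile(q[:,2],[5,50,95]).round(4))
```

```text
t 18.05 ee [0.4361 0.3921 0.0944] jaw 2.95 tilt [0.0132 0.0075] F [-0.    1.39 -0.99] w 79.9 q7 -0.48
 -> (0.6014, 0.2065, 0.075, 4.2) dx -194.0 dy 155.3 dz 20.2 yaw -0.022
2881 ((436.9747009277344, 390.44635009765625), 25.8345890045166) [0.0255 0.0267 0.0277]
```

B lies flat in the tray at (0.437, 0.390). Next is C.

carry_out:
  rows:
    - {"dx": 0,"dy": 0,"dz": 0,"yaw": 0,"fingers": 80}
    - {"dx": -45,"dy": 36,"dz": 0,"yaw": 0,"fingers": 80}
    - {"dx": -92,"dy": 74,"dz": 0,"yaw": 0,"fingers": 80}
    - {"dx": -140,"dy": 112,"dz": 0,"yaw": -0.01,"fingers": 80}
    - {"dx": -180,"dy": 144,"dz": 15,"yaw": -0.02,"fingers": 80}
    - {"dx": -194,"dy": 155.3,"dz": 20,"yaw": -0.022,"fingers": 80}
    - {"dx": -194,"dy": 155.3,"dz": 20,"yaw": -0.022,"fingers": 80}
    - {"dx": -194,"dy": 155.3,"dz": 20,"yaw": -0.022,"fingers": 80}

```text
time_s: 19.1
ee_pos: [0.5991, 0.2079, 0.073]
ee_rot: [0.001, 0.68, 0.733, 0.006]
ft_force: [-0.3, -0.1, 0.2]
gripper_width: 0.0802
```

Run:
```python
from h import *
force(3);go((.6014,.2065,-.004,4.2))
```

```text
Fmean [-0.83 -0.   -0.02] sd [0.4  0.62 0.22]
t 19.25 ee [0.5995 0.2079 0.0735] jaw 4.37 tilt [0.0108 0.0064] F [-0.3  -0.75 -0.1 ] w 79.7 q7 -0.08
 -> (0.6014, 0.2065, -0.004, 4.2) dx -1.9 dy 0.9 dz 77.6 yaw 0.003
```

carry_out:
  rows:
    - {"dx": -1.9,"dy": 0.9,"dz": 30,"yaw": 0.003,"fingers": 80}
    - {"dx": -1.9,"dy": 0.9,"dz": 58,"yaw": 0.003,"fingers": 80}
    - {"dx": -1.9,"dy": 0.9,"dz": 77.5,"yaw": 0.003,"fingers": 80}
    - {"dx": -1.9,"dy": 0.9,"dz": 77.5,"yaw": 0.003,"fingers": 60}
    - {"dx": -1.9,"dy": 0.9,"dz": 77.5,"yaw": 0.003,"fingers": 60}
    - {"dx": -1.9,"dy": 0.9,"dz": 77.5,"yaw": 0.003,"fingers": 44}
    - {"dx": -1.9,"dy": 0.9,"dz": 77.5,"yaw": 0.003,"fingers": 44}
    - {"dx": -1.9,"dy": 0.9,"dz": 77.5,"yaw": 0.003,"fingers": 44}
    - {"dx": -1.9,"dy": 0.9,"dz": 77.5,"yaw": 0.003,"fingers": 44}
  squeeze: 60

```text
time_s: 20.38
ee_pos: [0.6021, 0.2068, -0.0024]
ee_rot: [0.002, 0.681, 0.733, 0.007]
ft_force: [-0.9, 0.2, 6.4]
gripper_width: 0.0496
```

carry_out:
  rows:
    - {"dx": 0,"dy": 0,"dz": -10,"yaw": 0,"fingers": 44}
    - {"dx": 0,"dy": 0,"dz": -25,"yaw": 0,"fingers": 44}
    - {"dx": 0,"dy": 0,"dz": -45,"yaw": 0,"fingers": 44}
    - {"dx": 0,"dy": 0,"dz": -70,"yaw": 0,"fingers": 44}
    - {"dx": 0,"dy": 0,"dz": -93,"yaw": 0,"fingers": 44}
    - {"dx": 0,"dy": 0,"dz": -93,"yaw": 0,"fingers": 44}
    - {"dx": 0,"dy": 0,"dz": -93,"yaw": 0,"fingers": 44}
    - {"dx": 0,"dy": 0,"dz": -93,"yaw": 0,"fingers": 44}

```text
time_s: 21.38
ee_pos: [0.6003, 0.206, 0.0898]
ee_rot: [0.002, 0.681, 0.733, 0.006]
ft_force: [0.4, -0.4, -1.2]
gripper_width: 0.0494
```

Run:
```python
from h import *
force(6);d=shot('wrist');held(d);go((.4421,.0120,.09,-11.1),(.4375,.33,.09,3.1))
```

```text
Fmean [ 0.11  0.03 -0.73] sd [0.57 0.4  0.48]
held: tool x,y of centre mm -1.6 0.6 r 26.4 top rel TCP mm 42.1 slopes [-0.011 -0.004] n 8565 xr [-24.   23.3]
t 21.73 ee [0.6008 0.2061 0.0903] jaw 4.19 tilt [0.0123 0.0072] F [ 0.05 -0.62 -0.24] w 49.9 q7 -0.08
 -> (0.4421, 0.012, 0.09, -11.1) dx -181.9 dy -172.5 dz -3.0 yaw 0.267
 -> (0.4375, 0.33, 0.09, 3.1) dx 135.6 dy -153.8 dz -0.8 yaw 0.019
```

Measured 0.7 N, so C is also empty. It goes to the tray's -y half.

carry_out:
  rows:
    - {"dx": 32,"dy": -37,"dz": 0,"yaw": 0,"fingers": 44}
    - {"dx": 68,"dy": -77,"dz": 0,"yaw": 0,"fingers": 44}
    - {"dx": 103,"dy": -117,"dz": 0,"yaw": 0.019,"fingers": 44}
    - {"dx": 135.6,"dy": -153.8,"dz": 0,"yaw": 0.019,"fingers": 44}
    - {"dx": 135.6,"dy": -153.8,"dz": 0,"yaw": 0.019,"fingers": 44}
    - {"dx": 135.6,"dy": -153.8,"dz": 0,"yaw": 0.019,"fingers": 44}

```text
time_s: 22.48
ee_pos: [0.438, 0.3299, 0.0894]
ee_rot: [0.002, 0.687, 0.726, 0.007]
ft_force: [0.9, -0.1, 0.6]
gripper_width: 0.0495
```

Run:
```python
from h import *
d,_=tray('wrist'); P=pts(d); held(d)
m=(d['frame'].max(2)<75)&(abs(P[...,2]-.028)<.006)&(abs(P[...,1]-.36)<.12)&(abs(P[...,0]-.437)<.1)
q=P[m]; print(m.sum(), [np.percentile(q[:,i],[1,5,50,95,99]).round(4) for i in (0,1)])
m=(abs(P[...,2]-.0265)<.004)&(np.hypot(P[...,0]-.437,P[...,1]-.3905)<.05)&(d['frame'].min(2)>60)
q=P[m]; print(m.sum(),cv2.minEnclosingCircle((q[:,:2]*1e3).astype(np.float32)))
go((.4375,.332,-.0145,3.1))
```

```text
tray wrist all 18569 [439.2 363.2] [117.  134.3] 3.5 px [312. 151.]
tray wrist rim 2428 [435.3 366.5] [109.7 127.3] 3.5 px [312. 151.]
held: tool x,y of centre mm -1.1 0.1 r 26.4 top rel TCP mm 42.2 slopes [-0.01  -0.005] n 8573 xr [-23.5  23.8]
2785 [array([0.3783, 0.3799, 0.4361, 0.4902, 0.4917]), array([0.3026, 0.3144, 0.3923, 0.4306, 0.432 ])]
3694 ((435.5325012207031, 404.58154296875), 39.6971435546875)
t 22.52 ee [0.4386 0.3294 0.0894] jaw 3.04 tilt [0.0132 0.007 ] F [ 0.65 -0.11 -0.78] w 49.6 q7 -0.38
 -> (0.4375, 0.332, -0.0145, 3.1) dx 2.0 dy -2.3 dz 103.9 yaw -0.001
```

carry_out:
  rows:
    - {"dx": 2,"dy": -2.3,"dz": 40,"yaw": 0,"fingers": 44}
    - {"dx": 2,"dy": -2.3,"dz": 75,"yaw": 0,"fingers": 44}
    - {"dx": 2,"dy": -2.3,"dz": 95,"yaw": 0,"fingers": 44}
    - {"dx": 2,"dy": -2.3,"dz": 104,"yaw": 0,"fingers": 44}
    - {"dx": 2,"dy": -2.3,"dz": 104.5,"yaw": 0,"fingers": 44}
    - {"dx": 2,"dy": -2.3,"dz": 104.5,"yaw": 0,"fingers": 44}
    - {"dx": 2,"dy": -2.3,"dz": 104.5,"yaw": 0,"fingers": 60}
    - {"dx": 2,"dy": -2.3,"dz": 104.5,"yaw": 0,"fingers": 60}
    - {"dx": 2,"dy": -2.3,"dz": 104.5,"yaw": 0,"fingers": 60}
    - {"dx": 2,"dy": -2.3,"dz": 104.5,"yaw": 0,"fingers": 60}

```text
time_s: 23.78
ee_pos: [0.4375, 0.3321, -0.015]
ee_rot: [0.002, 0.688, 0.726, 0.007]
ft_force: [0.8, 1.3, 0.5]
gripper_width: 0.0598
```

carry_out:
  rows:
    - {"dx": 0,"dy": 0,"dz": -20,"yaw": 0,"fingers": 60}
    - {"dx": 0,"dy": 0,"dz": -60,"yaw": 0,"fingers": 70}
    - {"dx": 0,"dy": 0,"dz": -105,"yaw": 0,"fingers": 80}
    - {"dx": 0,"dy": 0,"dz": -105,"yaw": 0,"fingers": 80}
    - {"dx": 0,"dy": 0,"dz": -105,"yaw": 0,"fingers": 80}

```text
time_s: 24.4
ee_pos: [0.4357, 0.3313, 0.0896]
ee_rot: [0.002, 0.688, 0.726, 0.007]
ft_force: [0.0, 0.1, 0.2]
gripper_width: 0.0803
```

Run:
```python
from h import *
d=shot('wrist','w6.png');P=pts(d)
m=((abs(P[...,2]-.026)<.006)&(abs(P[...,0]-.4355)<.05)&(abs(P[...,1]-.36)<.1)&(d['frame'].min(2)>75)).astype(np.uint8)
k,l,s,c=cv2.connectedComponentsWithStats(m)
for i in range(1,k):
    if s[i,4]>300: q=P[l==i]; print(s[i,4],c[i].round(0),cv2.minEnclosingCircle((q[:,:2]*1e3).astype(np.float32)),np.percentile(q[:,2],[5,50,95]).round(4))
go((.6098,.0915,.075,4.2))
```

```text
3521 [318. 128.] ((436.7291259765625, 390.2679443359375), 25.450231552124023) [0.0255 0.0266 0.0278]
2912 [316. 210.] ((438.9825439453125, 330.63116455078125), 25.66692543029785) [0.0256 0.0267 0.0277]
t 24.45 ee [0.4354 0.3311 0.0891] jaw 3.07 tilt [0.0121 0.0063] F [-0.25 -0.21 -0.27] w 80.1 q7 -0.38
 -> (0.6098, 0.0915, 0.075, 4.2) dx -248.7 dy 161.1 dz 14.7 yaw -0.020
```

View pics/w6.png

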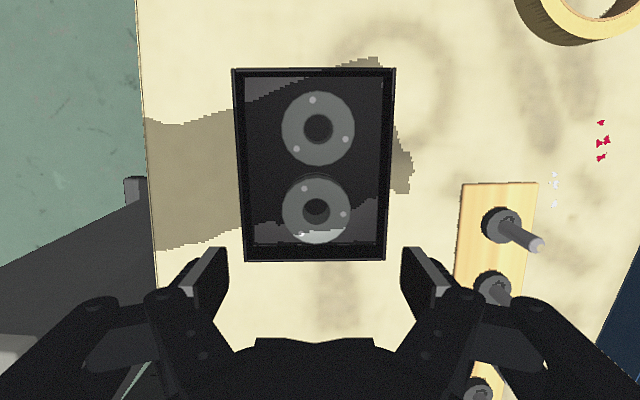

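Both empties, at (318,128) and (316,210), lie flat and side by side in the tray. Last is the cassette at the -y end.

carry_out:
  rows:
    - {"dx": -45,"dy": 29,"dz": 0,"yaw": 0,"fingers": 80}
    - {"dx": -95,"dy": 62,"dz": 0,"yaw": 0,"fingers": 80}
    - {"dx": -145,"dy": 94,"dz": 0,"yaw": 0,"fingers": 80}
    - {"dx": -195,"dy": 126,"dz": 0,"yaw": -0.02,"fingers": 80}
    - {"dx": -235,"dy": 152,"dz": 10,"yaw": -0.02,"fingers": 80}
    - {"dx": -248.7,"dy": 161.1,"dz": 14.7,"yaw": -0.02,"fingers": 80}
    - {"dx": -248.7,"dy": 161.1,"dz": 14.7,"yaw": -0.02,"fingers": 80}
    - {"dx": -248.7,"dy": 161.1,"dz": 14.7,"yaw": -0.02,"fingers": 80}

```text
time_s: 25.45
ee_pos: [0.6087, 0.0935, 0.0745]
ee_rot: [0.001, 0.68, 0.733, 0.006]
ft_force: [-0.2, 0.2, -0.0]
gripper_width: 0.0798
```

Run:
```python
from h import *
force(3);go((.6099,.0912,-.004,4.2))
d=shot('wrist');P=pts(d);m=(abs(P[...,2]-.0395)<.005)&(np.hypot(P[...,0]-.61,P[...,1]-.091)<.045)&(d['frame'].min(2)>60)
q=P[m]; print(m.sum(),cv2.minEnclosingCircle((q[:,:2]*1e3).astype(np.float32)))
```

```text
Fmean [-0.83  0.33  0.13] sd [1.1  0.09 0.24]
t 25.6 ee [0.6092 0.0934 0.0751] jaw 4.36 tilt [0.0119 0.0071] F [-2.38  0.32  0.  ] w 80.1 q7 0.1
 -> (0.6099, 0.0912, -0.004, 4.2) dx -2.7 dy -0.5 dz 79.1 yaw 0.003
3771 ((610.88916015625, 90.06927490234375), 26.023971557617188)
```

carry_out:
  rows:
    - {"dx": -3,"dy": 0,"dz": 30,"yaw": 0.003,"fingers": 80}
    - {"dx": -3,"dy": 0,"dz": 58,"yaw": 0.003,"fingers": 80}
    - {"dx": -3,"dy": 0,"dz": 79,"yaw": 0.003,"fingers": 80}
    - {"dx": -3,"dy": 0,"dz": 79,"yaw": 0.003,"fingers": 60}
    - {"dx": -3,"dy": 0,"dz": 79,"yaw": 0.003,"fingers": 60}
    - {"dx": -3,"dy": 0,"dz": 79,"yaw": 0.003,"fingers": 44}
    - {"dx": -3,"dy": 0,"dz": 79,"yaw": 0.003,"fingers": 44}
    - {"dx": -3,"dy": 0,"dz": 79,"yaw": 0.003,"fingers": 44}
    - {"dx": -3,"dy": 0,"dz": 79,"yaw": 0.003,"fingers": 44}
  squeeze: 60

```text
time_s: 26.78
ee_pos: [0.6112, 0.091, -0.0021]
ee_rot: [0.003, 0.681, 0.732, 0.008]
ft_force: [-1.4, -0.1, 6.3]
gripper_width: 0.0502
```

carry_out:
  rows:
    - {"dx": 0,"dy": 0,"dz": -10,"yaw": 0,"fingers": 44}
    - {"dx": 0,"dy": 0,"dz": -25,"yaw": 0,"fingers": 44}
    - {"dx": 0,"dy": 0,"dz": -45,"yaw": 0,"fingers": 44}
    - {"dx": 0,"dy": 0,"dz": -70,"yaw": 0,"fingers": 44}
    - {"dx": 0,"dy": 0,"dz": -93,"yaw": 0,"fingers": 44}
    - {"dx": 0,"dy": 0,"dz": -93,"yaw": 0,"fingers": 44}
    - {"dx": 0,"dy": 0,"dz": -93,"yaw": 0,"fingers": 44}
    - {"dx": 0,"dy": 0,"dz": -93,"yaw": 0,"fingers": 44}

```text
time_s: 27.78
ee_pos: [0.6092, 0.0903, 0.0899]
ee_rot: [0.002, 0.681, 0.732, 0.007]
ft_force: [0.7, -0.3, -2.6]
gripper_width: 0.0503
```

Run:
```python
from h import *
force(6);d=shot('wrist');held(d);go((.4421,.0120,.09,-11.1))
```

```text
Fmean [-0.32 -0.18 -3.28] sd [0.41 0.41 0.59]
held: tool x,y of centre mm -1.2 0.7 r 26.7 top rel TCP mm 41.7 slopes [-0.007 -0.007] n 8561 xr [-23.4  23.8]
t 28.12 ee [0.6099 0.0902 0.0906] jaw 4.16 tilt [0.0137 0.0075] F [ 0.03 -0.16 -3.75] w 49.9 q7 0.1
 -> (0.4421, 0.012, 0.09, -11.1) dx -65.8 dy -173.0 dz -2.3 yaw 0.266
```

Measured 3.3 N, so this one is full and goes in the middle bay.

carry_out:
  rows:
    - {"dx": -15,"dy": -40,"dz": 0,"yaw": 0.06,"fingers": 44}
    - {"dx": -32,"dy": -85,"dz": 0,"yaw": 0.14,"fingers": 44}
    - {"dx": -50,"dy": -132,"dz": -1,"yaw": 0.22,"fingers": 44}
    - {"dx": -65.8,"dy": -173,"dz": -2.3,"yaw": 0.266,"fingers": 44}
    - {"dx": -65.8,"dy": -173,"dz": -2.3,"yaw": 0.266,"fingers": 44}
    - {"dx": -65.8,"dy": -173,"dz": -2.3,"yaw": 0.266,"fingers": 44}
    - {"dx": -65.8,"dy": -173,"dz": -2.3,"yaw": 0.266,"fingers": 44}

```text
time_s: 29.0
ee_pos: [0.4433, 0.0124, 0.0901]
ee_rot: [0.002, 0.772, 0.636, 0.008]
ft_force: [-0.1, -0.3, -4.2]
gripper_width: 0.0499
```

Run:
```python
from h import *
d=shot('wrist'); held(d); gates(d); go((.4420,.0120,.0317,-11.1),(.4449,.0270,.0317,-11.1))
```

```text
held: tool x,y of centre mm -0.9 0.6 r 26.5 top rel TCP mm 42.0 slopes [-0.007 -0.005] n 8551 xr [-23.2  24.1]
gate 1256 [311.  12.] [0.4664 0.135  0.0523] [466.5 135.4] [12.7 27.5] 79.2
gate 1175 [311. 164.] [0.45   0.0502 0.0525] [450.  50.] [16.6 27.4] 79.0
t 29.05 ee [0.4431 0.0124 0.09  ] jaw -11.02 tilt [0.0144 0.0075] F [-0.29  0.32 -2.72] w 49.6 q7 0.03
 -> (0.442, 0.012, 0.0317, -11.1) dx -1.2 dy -1.7 dz 58.3 yaw 0.001
 -> (0.4449, 0.027, 0.0317, -11.1) dx 14.1 dy -1.8 dz 58.4 yaw 0.001
```

carry_out:
  rows:
    - {"dx": -1,"dy": -1.7,"dz": 35,"yaw": 0,"fingers": 44}
    - {"dx": -1,"dy": -1.7,"dz": 58.3,"yaw": 0,"fingers": 44}
    - {"dx": -1,"dy": -1.7,"dz": 58.3,"yaw": 0,"fingers": 44}
    - {"dx": 4,"dy": -1.7,"dz": 58.3,"yaw": 0,"fingers": 44}
    - {"dx": 9,"dy": -1.7,"dz": 58.3,"yaw": 0,"fingers": 44}
    - {"dx": 14.5,"dy": -1.7,"dz": 58.3,"yaw": 0,"fingers": 44}
    - {"dx": 14.5,"dy": -1.7,"dz": 58.3,"yaw": 0,"fingers": 44}

```text
time_s: 29.92
ee_pos: [0.4455, 0.0277, 0.0322]
ee_rot: [0.002, 0.771, 0.636, 0.008]
ft_force: [0.4, -5.3, -2.1]
gripper_width: 0.0501
```

Run:
```python
from h import *
force(2); d=shot('wrist'); held(d); gates(d); go((.4448,.0262,-.002,-11.1))
```

```text
Fmean [ 0.06 -4.88 -2.58] sd [0.36 0.1  0.47]
held: tool x,y of centre mm -0.9 0.4 r 26.4 top rel TCP mm 42.0 slopes [-0.01  -0.006] n 8540 xr [-23.3  24. ]
gate 1733 [313.  12.] [0.4659 0.1329 0.0522] [466.  133.3] [ 8.6 27.9] 79.6
gate 2308 [314. 191.] [0.4522 0.061  0.0525] [452.1  60.1] [18.1 27.9] 78.7
t 30.07 ee [0.4454 0.0271 0.0321] jaw -11.04 tilt [0.0153 0.0073] F [ 0.54 -4.92 -2.45] w 49.8 q7 0.08
 -> (0.4448, 0.0262, -0.002, -11.1) dx -1.4 dy -0.8 dz 34.1 yaw 0.001
```

The gate is open about 10 mm. Lowering.

carry_out:
  rows:
    - {"dx": -0.5,"dy": -0.3,"dz": 10,"yaw": 0,"fingers": 44}
    - {"dx": -0.8,"dy": -0.5,"dz": 20,"yaw": 0,"fingers": 44}
    - {"dx": -1.2,"dy": -0.8,"dz": 29,"yaw": 0,"fingers": 44}
    - {"dx": -1.6,"dy": -0.8,"dz": 34,"yaw": 0,"fingers": 44}
    - {"dx": -1.6,"dy": -0.8,"dz": 34.5,"yaw": 0,"fingers": 44}
    - {"dx": -1.6,"dy": -0.8,"dz": 34.5,"yaw": 0,"fingers": 44}

```text
time_s: 30.82
ee_pos: [0.4443, 0.0262, -0.0022]
ee_rot: [0.002, 0.772, 0.636, 0.008]
ft_force: [-4.0, -3.6, 11.5]
gripper_width: 0.0494
```

Run:
```python
from h import *
force(2); d=shot('wrist'); gates(d); go((.4443,.0236,-.002,-11.1))
```

```text
Fmean [-3.55 -3.31 10.67] sd [0.27 0.34 0.51]
gate 3632 [317. 235.] [0.4501 0.0519 0.0524] [450.   51.2] [17.5 27.9] 78.0
gate 188 [391. 273.] [0.4743 0.0314 0.0519] [474.4  30.2] [5.4 5.2] 76.9
gate 174 [237. 274.] [0.4182 0.0423 0.0517] [418.6  42.1] [4.8 5.9] 32.3
t 30.98 ee [ 0.4443  0.0262 -0.0022] jaw -11.04 tilt [0.0147 0.0079] F [-3.5  -3.06 10.52] w 50.3 q7 0.11
 -> (0.4443, 0.0236, -0.002, -11.1) dx -2.5 dy 0.5 dz -0.3 yaw 0.001
```

It is seated (10 N of contact) and the gate is back within about 1 mm. Now I'll release and rise.

carry_out:
  rows:
    - {"dx": -0.5,"dy": 0,"dz": 0,"yaw": 0,"fingers": 44}
    - {"dx": -0.5,"dy": 0,"dz": 0,"yaw": 0,"fingers": 68}
    - {"dx": -0.5,"dy": 0,"dz": 0,"yaw": 0,"fingers": 68}
    - {"dx": -0.5,"dy": 0,"dz": 0,"yaw": 0,"fingers": 68}
    - {"dx": -0.5,"dy": 0,"dz": -15,"yaw": 0,"fingers": 68}
    - {"dx": -0.5,"dy": 0,"dz": -50,"yaw": 0,"fingers": 80}
    - {"dx": -10,"dy": 0,"dz": -105,"yaw": 0,"fingers": 80}
    - {"dx": -40,"dy": 0,"dz": -150,"yaw": 0,"fingers": 80}
    - {"dx": -40,"dy": 0,"dz": -150,"yaw": 0,"fingers": 80}
    - {"dx": -40,"dy": 0,"dz": -150,"yaw": 0,"fingers": 80}

```text
time_s: 32.22
ee_pos: [0.4343, -0.0136, 0.1471]
ee_rot: [0.001, 0.772, 0.636, 0.008]
ft_force: [0.3, 0.4, -1.2]
gripper_width: 0.0802
```

Run:
```python
from h import *
go(); d=shot('wrist'); gates(d); t=shot('top')
def circ(d,zc,x,y,n):
    P=pts(d);m=(abs(P[...,2]-zc)<.006)&(np.hypot(P[...,0]-x,P[...,1]-y)<.032)&(d['frame'].min(2)>60)
    q=P[m]; print(n,m.sum(),q.mean(0).round(4),np.round(cv2.minEnclosingCircle((q[:,:2]*1e3).astype(np.float32))[0],1))
for n,D in(('wrist',d),('top',t)):
    circ(D,.041,.4617,.1118,n+' bayA');circ(D,.041,.4443,.0236,n+' bayB')
    circ(D,.028,.437,.390,n+' trayB') if n=='top' else 0
    circ(D,.028,.439,.3306,n+' trayC') if n=='top' else 0
gates(t)
a=cv2.resize(t['frame'][150:290,200:440],(720,420),interpolation=cv2.INTER_CUBIC)
cv2.imwrite('pics/final.png',a[:,:,::-1]); cv2.imwrite('pics/finalw.png',d['frame'][:,:,::-1])
```

```text
t 32.23 ee [ 0.4343 -0.0136  0.1471] jaw -11.01 tilt [0.0147 0.0086] F [ 0.27  0.43 -1.17] w 80.2 q7 0.03
gate 312 [315.   4.] [0.4653 0.131  0.0519] [465.4 131.2] [ 4.7 27.3] 79.1
gate 728 [315. 121.] [0.4495 0.0494 0.0525] [449.6  49.3] [16.2 26.2] 79.0
gate 653 [316. 227.] [ 0.433  -0.0379  0.0524] [433.  -38.6] [17.3 27.7] 79.0
wrist bayA 2813 [0.4617 0.1107 0.0396] [462.1 112.3]
wrist bayB 2093 [0.4434 0.0217 0.0396] [444.1  23.8]
top bayA 252 [0.461  0.1112 0.0418] [462.2 113.8]
top bayB 240 [0.4428 0.0225 0.0421] [443.6  24.9]
top trayB 291 [0.4365 0.3893 0.0289] [436.6 389.7]
top trayC 279 [0.4379 0.3302 0.029 ] [438.5 330.2]
gate 78 [332. 231.] [0.4667 0.1396 0.0552] [466.5 139.4] [16.5 27.5] 79.4
gate 77 [368. 237.] [0.4498 0.0515 0.0549] [449.6  51.1] [16.6 26.2] 82.7
```

View pics/finalw.png

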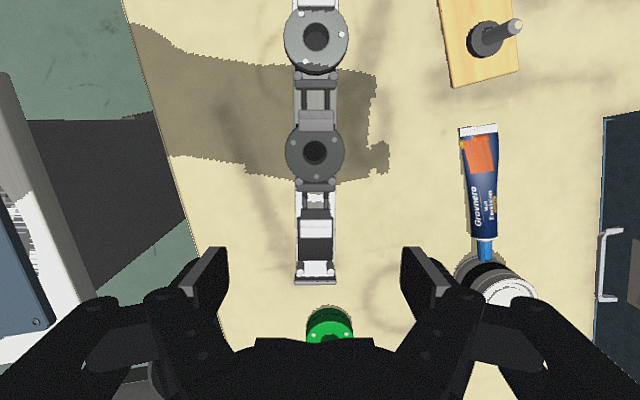

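View pics/final.png

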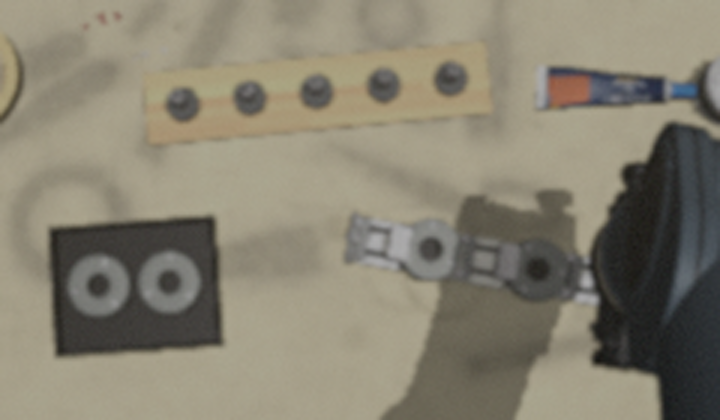

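Final views: both bays are filled with their gates at the shut positions, both empties are flat in the tray, all five spindles are bare, and the arm is clear.

```bash
python3 -c "
from h import *
print(arm.hand_in())"
```

```text
the job is handed in; nothing more can be done
None
```

The job is handed in: four cassettes were on the stand (the fourth spindle from the +y end was empty), and all four are sorted.

- **Full:** the two end cassettes weighed 3.4 N and 3.3 N. They sit in the +y bay and the middle bay, on the pads under shut gates.
- **Empty:** the two between them weighed 0.6 N and 0.7 N. They lie flat, side by side, in the tray.

**Last checks**
- **Bays:** both full cassettes are within about 2 mm of their bay points, with tops at 42 mm. Both gates read within about 1 mm of where they were shut at the start.
- **Tray:** both empties are inside the walls, with tops at 29 mm. The tray had not moved noticeably.
- **Other items:** the arm was clear and reached for none of them. The glue and tin looked undisturbed in the last pictures. I did not re-measure any of the four, and the marker was not in those last views.

**What failed or disagreed**
- **First grasp:** it closed above the cassette. The pads sit about 38 mm higher relative to the reported TCP than the description says. I measured this by depth and corrected for it on every later grasp.
- **Refused move:** one call was rejected because a key was missing, so nothing moved.
- **Seating force:** setting the first full cassette down pressed with about 32 N at the wrist. The limit is 120 N.
- **Camera and tilt:** the wrist camera's heights read about 2.5 mm lower than the top camera's. A tool tilt of about 0.016 rad built up, well inside the flatness limit.

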